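Click the boards into the chassis and tighten its deep nuts

TASK

Fit every green circuit board lying on the bench into the aluminium chassis, one to a bay, pressing each one down on its two barbed standoffs until both click and the board sits level on the shoulders. After that, take the long socket wrench from its blue stand, put it down each of the two grey columns in turn onto the nut at the bottom, and turn each nut clockwise until it reaches its stop. Put the wrench back upright in its stand, fully down, and leave the other things on the bench where they are.

Things in the scene. Friction and masses are not known exactly. Their poses are not given: they have to be found in the camera images.
- wrench_bar (a point): Long socket wrench, 150 mm tall, about 0.25 kg, upright in the blue stand. This point: middle of its orange T-bar, 138 mm above the lower end. Bar: 70 mm along its x, 14 mm in y, 24 mm tall; grip it from above across the 14 mm. Below it a 12 mm shaft, bare for 50 mm, then an orange guide collar 34 mm across, 52 to 76 mm above the lower end. z points up the shaft.
- wrench_tip (a point): Centre of the wrench's lower end, the mouth of its steel square socket: inside 20.4 mm square and 20 mm deep, outside 31 mm over the corners, sides parallel to the wrench's x and y. Play on the nut about 8 degrees each way.
- stand_floor (a point): Blue fixed tube stand of the wrench, inside diameter 44 mm, open at the top 80 mm above the table. This point: centre of its inner floor, 6 mm above the table, on which the wrench's lower end stands.
- bore1 (a point): Grey upright column at one end of the aluminium chassis, the nearer the robot of two (84 mm apart), with a round bore 38 mm in diameter. This point: centre of its open mouth, 95 mm above the table; the bore goes 85 mm straight down to the chassis plate. With the socket fully on the nut the wrench stands on the plate, its bar centre 53 mm above this point. z up; x, y are the chassis's axes.
- nut1 (a joint): Turn in rad of the square brass nut (18 mm across flats, 14 mm tall, its upper 6 mm tapering to 11 mm) on the axis at the bottom of bore1, growing clockwise seen from above (tightening): 4.0 is the hard stop. At 0 its flats are square to the chassis axes. Starts at 0 to 0.8. Friction 0.12 N m. A socket caught on the nut's top stands up to 14 mm high and drops when turned a little.
- bore2 (a point): Grey upright column at one end of the aluminium chassis, the farther of two (84 mm apart), with a round bore 38 mm in diameter. This point: centre of its open mouth, 95 mm above the table; the bore goes 85 mm straight down to the chassis plate. With the socket fully on the nut the wrench stands on the plate, its bar centre 53 mm above this point. z up; x, y are the chassis's axes.
- nut2 (a joint): Turn in rad of the square brass nut (18 mm across flats, 14 mm tall, its upper 6 mm tapering to 11 mm) on the axis at the bottom of bore2, growing clockwise seen from above (tightening): 4.0 is the hard stop. At 0 its flats are square to the chassis axes. Starts at 0 to 0.8. Friction 0.12 N m. A socket caught on the nut's top stands up to 14 mm high and drops when turned a little.
- board1_c (a point): Green circuit board (may be absent) lying flat, 110 (x) by 60 (y) by 4 mm, about 0.12 kg; a black block 36 (x) by 26 (y) by 30 mm tall on its middle, to grip from above across the 26 mm. This point: its middle, 17 mm above the underside and below the block's top. Two 8 mm square holes at x = +45 and -45 mm. All boards alike, and alike turned half round.
- board2_c (a point): Green circuit board (may be absent) lying flat, 110 (x) by 60 (y) by 4 mm, about 0.12 kg; a black block 36 (x) by 26 (y) by 30 mm tall on its middle, to grip from above across the 26 mm. This point: its middle, 17 mm above the underside and below the block's top. Two 8 mm square holes at x = +45 and -45 mm. All boards alike, and alike turned half round.
- board3_c (a point): Green circuit board (may be absent) lying flat, 110 (x) by 60 (y) by 4 mm, about 0.12 kg; a black block 36 (x) by 26 (y) by 30 mm tall on its middle, to grip from above across the 26 mm. This point: its middle, 17 mm above the underside and below the block's top. Two 8 mm square holes at x = +45 and -45 mm. All boards alike, and alike turned half round.
- bay1 (a point): A chassis bay: two white standoffs at x = +45 and -45 mm, each a shoulder 15 mm across and above it a pointed barbed post 16 mm tall. This point: midway, at shoulder height, 22 mm above the table, where a board's underside rests when home. A board laid on stops on the barbs about 10 mm higher; 10 to 20 N straight down clicks it home. x: along the board's length; z up. Bays are alike, 75 mm apart in y.
- bay2 (a point): A chassis bay: two white standoffs at x = +45 and -45 mm, each a shoulder 15 mm across and above it a pointed barbed post 16 mm tall. This point: midway, at shoulder height, 22 mm above the table, where a board's underside rests when home. A board laid on stops on the barbs about 10 mm higher; 10 to 20 N straight down clicks it home. x: along the board's length; z up. Bays are alike, 75 mm apart in y.
- bay3 (a point): A chassis bay: two white standoffs at x = +45 and -45 mm, each a shoulder 15 mm across and above it a pointed barbed post 16 mm tall. This point: midway, at shoulder height, 22 mm above the table, where a board's underside rests when home. A board laid on stops on the barbs about 10 mm higher; 10 to 20 N straight down clicks it home. x: along the board's length; z up. Bays are alike, 75 mm apart in y.
- spool: Bystander: steel-coloured solder spool, 48 mm across, 40 mm tall; origin under its centre.
- flask: Bystander: small white flux flask with red cap, 36 mm across, 70 mm tall; origin under its centre.
- driver: Bystander: screwdriver lying on the table, about 170 mm long, blue handle; origin under its middle.
- jar: Bystander: jar, 60 mm across, 60 mm tall; origin under its centre.
- pliers: Bystander: pliers with red handles lying on the table, about 160 mm long, 12 mm thick.
- tape: Bystander: yellow roll of tape lying flat, 60 mm across, 18 mm tall; origin under its centre.
Things that resemble listed ones, but are neither listed nor needed, are in the scene too. Leave any yellow look-alike of the part that bears board3_c alone.

How it is judged:
By the outcome, as a careful person would: the job done as asked, in the order asked, and still so for the second after the job is handed in, with the robot touching nothing.
Of board1, board2, board3 only 2 to 3 are there at a start; the rules pass over those that are not, and their reading is None.
At some moment in a run one of board1, board2, board3 may be knocked a few centimetres aside while the robot is not near it.
It also fails if it takes over 208 s, if anything falls off the work surface, if the arm or the gripper's body presses on something with over 40 N, if the wrist force passes 120 N, or if a joint passes its speed limit or range.

ROBOT

A 6-joint arm with a two-finger parallel gripper is mounted at the origin on the work surface. World frame = base frame: x ahead of the robot, y to its left, z up, the work surface at z = 0. Lengths are in m, angles in rad, forces in N, time in s.
With the tool pointing down it reaches from about 0.25 to 0.725 m from the base axis. Payload 4 kg.
Tool frame: the origin (TCP) lies midway between the tips of the shut fingers; the grasp point (between the pads) lies 19 mm behind it; y points along the fingers, z is the direction in which the jaws open and shut, and the axes are right-handed (so a half turn about y gives the same grasp; the last joint's range is limited). The gripper opens to 85 mm and grips with 20 to 120 N. Pads are 22 mm wide; open, the fingers measure 114 mm over their backs; the gripper's body (76 mm by 85 mm) begins 54 mm behind the grasp point. The pads swing forward as they close: fully open they stand 13 mm farther back than shut.
Start: joints at [1.146, 0.241, 0.005, 1.335, 0, 1.571], TCP at [0.206, 0.456, 0.231] pointing down, gripper open.
Joint ranges: [-2.72, 2.72], [-1.05, 1.87], [-1.09, 1.28], [-1.99, 2.15], [-1.42, 1.44], [-3.14, 3.14]. Speed limits (rad/s): [2.79, 2.79, 3.14, 3.14, 3.14, 3.14].

INTERFACE

Orientations are given as a 3x3 rotation matrix whose columns are the frame's x, y, z axes.
In Python, from plant import state, vision, bot, recognise gives the robot as it stands.
- The arm moves only by the tool servo_tool, never from a script. Its argument "moves" is a list of rows, each an object of numbers: "x", "y", "z": the shift along the tool's x, y, z in units of 25 mm (1.0 is 25 mm); "turn": the turn about the tool's y in units of 5 degrees (1.0 is 5 degrees); "fingers": the closure in counts, from 0 (fully open) to 255 (shut). A call has 1 to 10 rows; each row is the pose to reach, as a shift and turn from the pose commanded when the call began, along the tool's axes at that moment; what a row does not reach only later rows make up. A row lasts 1/12 s, in which the tool goes at most 41.7 mm and 7.16 degrees, less where a joint would pass 70% of its speed; a pose out of reach is approached as far as the arm can. A call with a gripper value outside its range is refused whole. The fingers move at their own pace and stop on an object; the grip force is fixed at half the most. Time passes only in rows, so rows that repeat a pose let the fingers close. It gives the time, the measured TCP pose, the force and the opening at its end, in the units of the state.
- state(): the state, without advancing time (a new reading comes with each control period).
- vision.snapshot(name): name is "scene" or "top" or "wrist"; returns a dict with "image" (480x640x3 uint8, red, green, blue), "vertical_fov" (degrees; the focal length in pixels is half the picture's height over the tangent of half this angle, whatever the lens; pixels are square), "cx", "cy" (the principal point, pixels), "k1" (the pictures are not rectified: a ray, as slopes to the right and down, at radius r is drawn at 1 + k1 r^2 times it, then the intrinsics apply), "camera_from_world" (4x4, takes a point from world to camera coordinates); the wrist camera has in their place "tool_from_camera" (4x4, takes a point from camera to tool coordinates, whose origin is the TCP and whose axes are the tool frame's). Camera axes: x right, y down, z forward; pixel columns grow to the right and rows downward; lengths in m; the calibration is good to about 2 mm. A picture is of the moment at which its call begins: read the wrist's pose just before it. There is no depth.
- bot.job_done(): hands the job in, once; it reports no verdict.
Trained networks look in a picture, given as the dict that the camera call returned (one of the last four; its "shot" number tells which), for a name from the list of things; names that differ only in an ending like _2 or _b are one class to them, and where a whole thing is asked for, a point or a joint stands for the part that bears it (a point fixed in the world has none). Each returns a list of dicts, best first, with "score" (0 to 1); they miss things now and then, are a little off and sometimes report something else, mostly with a low value. They report only what shows in the picture. A call takes as long as a camera call. They do not tell look-alikes from the thing itself.
- recognise(picture, target): "location" ([x, y, z] in m, in the coordinates of the camera as it stood for that picture, good to about 4 mm: the middle of the surface that is visible of it).
The state is a dict: "time": time; "joint_positions": joint angles; "joint_velocities": joint speeds; "effort": joint torques, N m; "ee_pos": TCP position; "ee_rot": TCP orientation; "wrist_force": force on the tool from outside, world axes, zero at the start; "ft_torque": the same for the moment, N m; "finger_gap": opening from 0.0 (shut) to 1.0 (fully open).
Only numpy, scipy, OpenCV 4.12 (cv2) and the standard library are available. Lean on these libraries where they do the work, as an engineer would, in place of code of your own. Each camera call takes 0.05 s, during which the arm holds its last target.

## Working session

There is one attempt and no reset: what is moved stays moved. The work goes in short steps, Python scripts to look and compute and a tool call to move; the robot and the scene stay as the last step left them, time stands still between calls to the robot, and variables do not carry over. Pictures are saved under pics/ and viewed, and the job is handed in when it is done.

Besides the shell and the picture viewer there is one more tool, called after "Request:" as name([rows], argument=value, ...), one row to a line, values as JSON. servo_tool: Moves the arm, as the interface text tells. Its arguments: {"type":"object","properties":{"moves":{"type":"array","items":{"type":"object","properties":{"x":{"type":"number"},"y":{"type":"number"},"z":{"type":"number"},"turn":{"type":"number"},"fingers":{"type":"number"}}}}},"required":["moves"]}

```bash
ls; mkdir -p pics; python3 - <<'E'
from plant import state, vision, bot, recognise
import cv2,json
s=state();print({k:s[k] for k in('time','ee_pos','ee_rot','finger_gap','wrist_force')})
for n in('scene','top','wrist'):
    p=vision.snapshot(n);cv2.imwrite(f'pics/{n}0.png',p['image'][:,:,::-1])
    print(n,{k:v for k,v in p.items() if k!='image'})
E
```

```text
pics
{'time': 0.0, 'ee_pos': array([0.20579561, 0.45498001, 0.23040931]), 'ee_rot': array([[ 9.11120558e-01, -8.65165115e-04,  4.12139031e-01],
       [-4.12139939e-01, -1.93122351e-03,  9.11118511e-01],
       [ 7.66463625e-06, -9.99997761e-01, -2.11614654e-03]]), 'finger_gap': 0.9997725175712011, 'wrist_force': array([ 0.4287271 ,  0.53181593, -0.23804517])}
scene {'vertical_fov': 45.26817888950407, 'cx': 311.6516864886222, 'cy': 231.68483109752194, 'k1': -0.05817258545825587, 'camera_from_world': array([[-0.19944255,  0.97990212, -0.00380995,  0.10715386],
       [ 0.75123617,  0.15040269, -0.64266885, -0.39431051],
       [-0.62917954, -0.13103769, -0.76613461,  1.70833575],
       [ 0.        ,  0.        ,  0.        ,  1.        ]]), 'shot': 1}
top {'vertical_fov': 55.916608831516605, 'cx': 323.9626234838243, 'cy': 238.715445774112, 'k1': 0.030824034087943, 'camera_from_world': array([[ 0.01142275, -0.99973512, -0.01998013,  0.02333959],
       [-0.99850684, -0.0103367 , -0.05363987,  0.63460086],
       [ 0.05341914,  0.02056301, -0.99836044,  1.16455708],
       [ 0.        ,  0.        ,  0.        ,  1.        ]]), 'shot': 2}
wrist {'vertical_fov': 68.5890260089326, 'cx': 320.97489537941476, 'cy': 233.1963149509689, 'k1': 0.009486424627794898, 'tool_from_camera': array([[ 4.58667427e-04,  9.44664751e-01,  3.28037036e-01,
        -8.38151961e-02],
       [-1.82249917e-03, -3.28035736e-01,  9.44663556e-01,
        -1.42639337e-01],
       [ 9.99998234e-01, -1.03113363e-03,  1.57119142e-03,
        -1.14353507e-03],
       [ 0.00000000e+00,  0.00000000e+00,  0.00000000e+00,
         1.00000000e+00]]), 'shot': 3}
```

View pics/scene0.png

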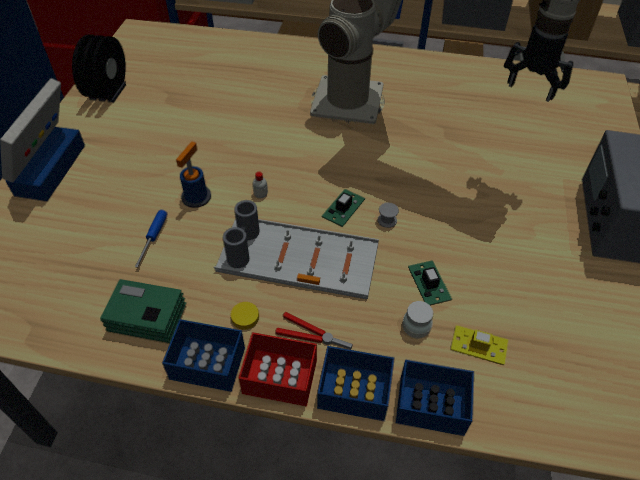

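View pics/top0.png

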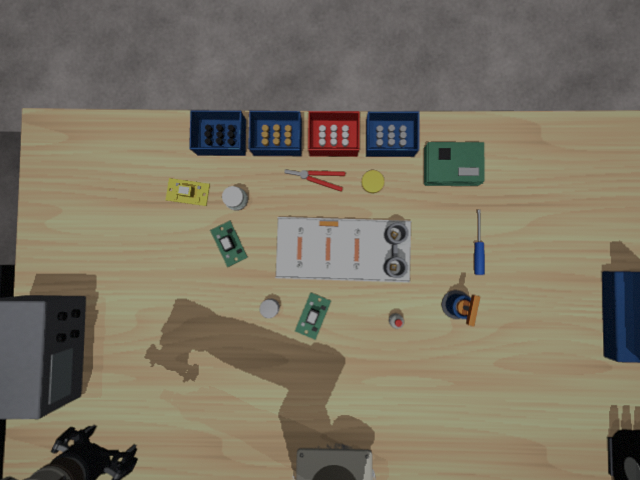

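View pics/wrist0.png

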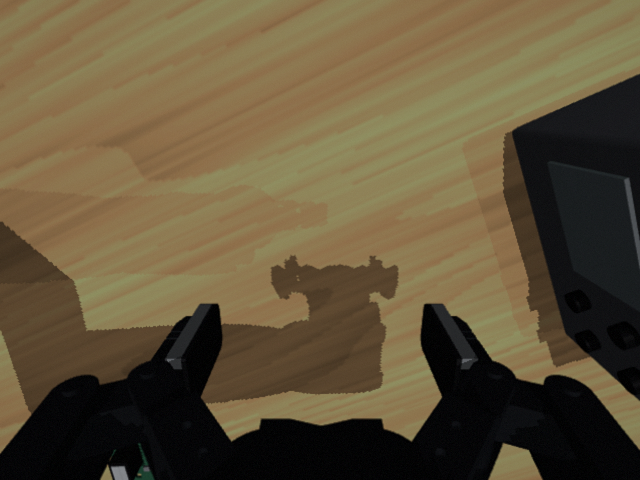

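Top view: candidates for boards are green with a block at (228,243) and (313,316). The look-alikes are the yellow one at (187,191) and the large green stack at (454,163). The chassis is at (343,248) with bores at (396,233) and (396,267), and the wrench is at (466,309).

```bash
cat > h.py <<'E'
from plant import state, vision, bot, recognise
import numpy as np, cv2
np.set_printoptions(precision=4,suppress=True)
def K(p):
    f=240/np.tan(np.radians(p['vertical_fov'])/2); return f
def wfc(p,s=None):
    if 'camera_from_world' in p: return np.linalg.inv(p['camera_from_world'])
    T=np.eye(4);T[:3,:3]=s['ee_rot'];T[:3,3]=s['ee_pos'];return T@p['tool_from_camera']
def snap(n):
    s=state();p=vision.snapshot(n);p['W']=wfc(p,s);return p
def ray(p,uv):
    f=K(p);d=np.array([(uv[0]-p['cx'])/f,(uv[1]-p['cy'])/f]);u=d.copy()
    for _ in range(20):u=d/(1+p['k1']*(u@u))
    return p['W'][:3,3],p['W'][:3,:3]@np.array([u[0],u[1],1])
def onz(p,uv,z):
    o,d=ray(p,uv);return o+d*(z-o[2])/d[2]
def proj(p,P):
    c=np.linalg.inv(p['W'])@np.append(P,1);u=c[:2]/c[2];u=u*(1+p['k1']*(u@u));return u*K(p)+np.array([p['cx'],p['cy']])
def rec(p,t):
    return [(round(r['score'],2),(p['W']@np.append(r['location'],1))[:3]) for r in recognise(p,t)]
def bright(im,g=2.2):
    return np.clip(im.astype(float)*g,0,255).astype(np.uint8)
def save(p,name,box=None,k=1,g=2.0):
    im=bright(p['image'],g)
    if box: im=im[box[1]:box[3],box[0]:box[2]]
    if k!=1: im=cv2.resize(im,None,fx=k,fy=k,interpolation=cv2.INTER_CUBIC)
    cv2.imwrite('pics/'+name+'.png',im[:,:,::-1])
E
python3 - <<'E'
from h import *
t=snap('top')
save(t,'top1',(170,180,490,340),2.5)
s=snap('scene')
for n in('board1_c','bay1','bore1','nut1','wrench_bar','stand_floor','spool','flask','jar'):
    for nm,p in(('top',t),('scene',s)):
        print(n,nm,[(a,b) for a,b in rec(p,n) if a>.2],[proj(p,b).round() for a,b in rec(p,n) if a>.2])
save(s,'scene1',(160,130,460,330),2.6)
E
```

```text
board1_c top [(0.86, array([0.4356, 0.0589, 0.0031]))] [array([312., 315.])]
board1_c scene [(0.72, array([ 0.4872, -0.3056,  0.0434])), (0.69, array([ 0.6154, -0.0236,  0.0075])), (0.56, array([0.4464, 0.0636, 0.0008]))] [array([194., 190.]), array([295., 258.]), array([344., 211.])]
bay1 top [(0.92, array([ 0.6071, -0.0168,  0.0133]))] [array([342., 249.])]
bay1 scene [(0.65, array([ 0.6199, -0.0222,  0.0091]))] [array([295., 259.])]
bore1 top [(0.59, array([ 0.6129, -0.0184,  0.0119])), (0.59, array([0.8043, 0.0455, 0.0163]))] [array([342., 247.]), array([319., 174.])]
bore1 scene [(0.83, array([ 0.6134, -0.0181,  0.0119]))] [array([297., 256.])]
nut1 top [(0.46, array([ 0.5627, -0.1471,  0.0221])), (0.44, array([ 0.7841, -0.0933,  0.0243])), (0.39, array([ 0.647 , -0.1519,  0.0276]))] [array([392., 267.]), array([372., 182.]), array([394., 234.])]
nut1 scene [(0.28, array([0.6271, 0.2842, 0.0003]))] [array([429., 285.])]
wrench_bar top [(0.89, array([ 0.469 , -0.3078,  0.1527]))] [array([471., 310.])]
wrench_bar scene [(0.73, array([ 0.4651, -0.312 ,  0.1377])), (0.37, array([0.7
[... 241 characters left out ...]
ray([ 0.4885, -0.302 ,  0.0432]))] [array([195., 191.])]
spool top [(0.65, array([0.4544, 0.1685, 0.0434])), (0.23, array([0.8035, 0.0456, 0.0134]))] [array([268., 308.]), array([319., 175.])]
spool scene [(0.56, array([0.4607, 0.1686, 0.039 ]))] [array([388., 212.])]
flask top [(0.72, array([ 0.5995, -0.3689,  0.0227])), (0.71, array([ 0.4301, -0.1533,  0.0476]))] [array([479., 254.]), array([396., 320.])]
flask scene [(0.53, array([ 0.4328, -0.1523,  0.0394])), (0.26, array([ 0.4904, -0.3041,  0.0413]))] [array([260., 184.]), array([194., 192.])]
jar top [(0.69, array([0.7356, 0.2579, 0.0614]))] [array([234., 197.])]
jar scene [(0.73, array([0.7529, 0.2624, 0.0537]))] [array([418., 319.])]
```

View pics/top1.png

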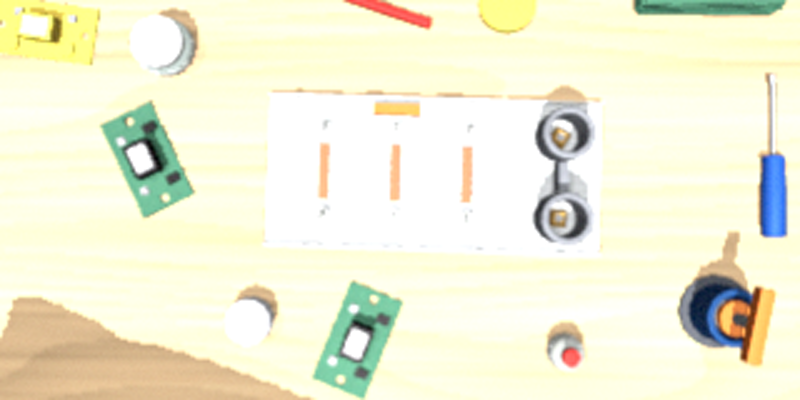

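View pics/scene1.png

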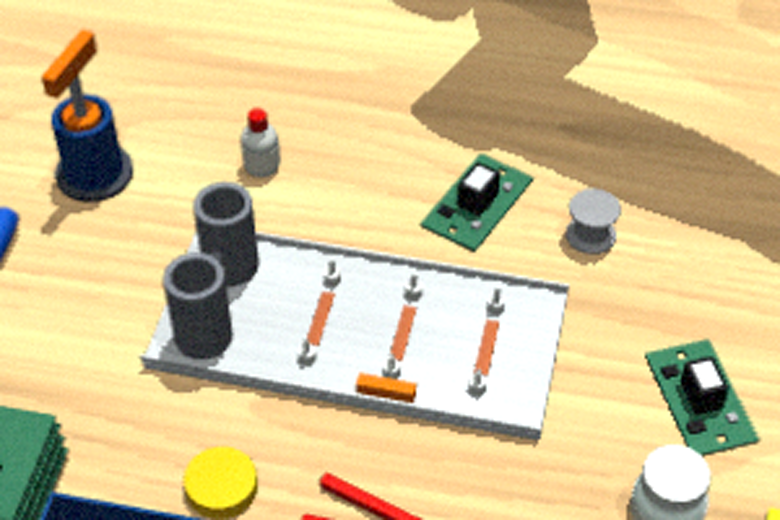

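```bash
python3 - <<'E'
from h import *
w=snap('wrist');save(w,'w1',(60,400,260,480),4)
for z in (0,.034): 
  P=onz(w,(145,465),z);print(P)
  for n in('top','scene'): print(n,proj(snap(n),P))
E
```

```text
[0.4657 0.0583 0.    ]
top [312.6918 302.9244]
scene [340.8539 217.1041]
[0.4351 0.0975 0.034 ]
top [296.614  315.9698]
scene [359.3707 200.9341]
```

View pics/w1.png

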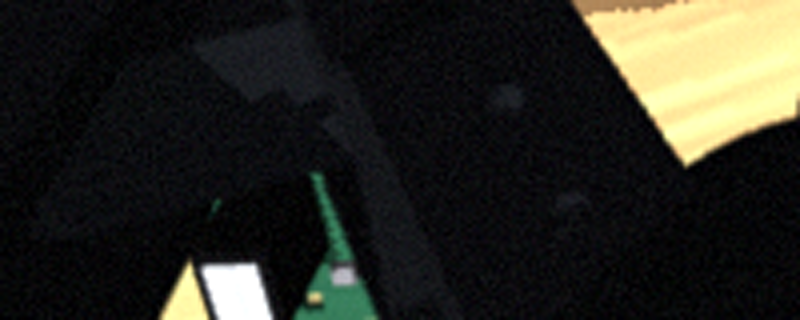

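```bash
cat >> h.py <<'E'
def mv(tgt,yawdeg=None,s=None):
    s=s or state();R=s['ee_rot'];d=R.T@(np.array(tgt)-s['ee_pos'])/.025
    y=np.degrees(np.arctan2(R[1,0],R[0,0]))
    t=0 if yawdeg is None else -((yawdeg-y+180)%360-180)/5
    print('x %.2f y %.2f z %.2f turn %.2f'%(*d,t),'| yaw now %.2f'%y, 'rows %.1f'%(np.linalg.norm(d)*25/41.7), 't=%.2f'%s['time'])
E
python3 -c "
from h import *
mv((.62,0,.25),0)"
```

```text
x 22.60 y -0.75 z -9.78 turn -4.87 | yaw now -24.34 rows 14.8 t=2.30
```

Request:
servo_tool([
  {"x":22.6,"y":-0.75,"z":-9.8,"turn":-4.87,"fingers":0},
  {"x":22.6,"y":-0.75,"z":-9.8,"turn":-4.87,"fingers":0},
  {"x":22.6,"y":-0.75,"z":-9.8,"turn":-4.87,"fingers":0},
  {"x":22.6,"y":-0.75,"z":-9.8,"turn":-4.87,"fingers":0},
  {"x":22.6,"y":-0.75,"z":-9.8,"turn":-4.87,"fingers":0},
  {"x":22.6,"y":-0.75,"z":-9.8,"turn":-4.87,"fingers":0},
  {"x":22.6,"y":-0.75,"z":-9.8,"turn":-4.87,"fingers":0},
  {"x":22.6,"y":-0.75,"z":-9.8,"turn":-4.87,"fingers":0},
  {"x":22.6,"y":-0.75,"z":-9.8,"turn":-4.87,"fingers":0},
  {"x":22.6,"y":-0.75,"z":-9.8,"turn":-4.87,"fingers":0},
])

```text
time: 3.13
ee_pos: [0.4774, 0.1562, 0.2439]
ee_rot: [[1.0, 0.001, -0.0], [0.0, 0.0, 1.0], [0.001, -1.0, 0.0]]
wrist_force: [-0.5, 0.9, -0.2]
finger_gap: 0.997
```

```bash
python3 -c "
from h import *
mv((.62,0,.25),0);print(state()['ee_pos'])"
```

```text
x 5.70 y -0.24 z -6.25 turn 0.00 | yaw now 0.00 rows 5.1 t=3.13
[0.4774 0.1562 0.2439]
```

Request:
servo_tool([
  {"x":5.7,"y":-0.2,"z":-6.2},
  {"x":5.7,"y":-0.2,"z":-6.2},
  {"x":5.7,"y":-0.2,"z":-6.2},
  {"x":5.7,"y":-0.2,"z":-6.2},
  {"x":5.7,"y":-0.2,"z":-6.2},
  {"x":5.7,"y":-0.2,"z":-6.2},
  {"x":5.7,"y":-0.2,"z":-6.2},
  {"x":5.7,"y":-0.2,"z":-6.2},
])

```text
schema error: expected keys x, y, z, turn, fingers
```

```bash
python3 - <<'E'
from h import *
w=snap('wrist');save(w,'w2');import pickle;pickle.dump(w,open('w2.pkl','wb'))
print(state()['ee_pos'],state()['time'])
for n in('board1_c','bay1','bore1'): print(n,[(a,b,proj(w,b).round()) for a,b in rec(w,n) if a>.2])
E
```

```text
[0.4825 0.1507 0.2438] 3.1833
board1_c [(0.65, array([0.4261, 0.0605, 0.0051]), array([231., 144.]))]
bay1 [(0.56, array([ 0.5997, -0.0521,  0.0085]), array([149., 292.]))]
bore1 [(0.8, array([ 0.5914, -0.0516,  0.0121]), array([146., 287.]))]
```

View pics/w2.png

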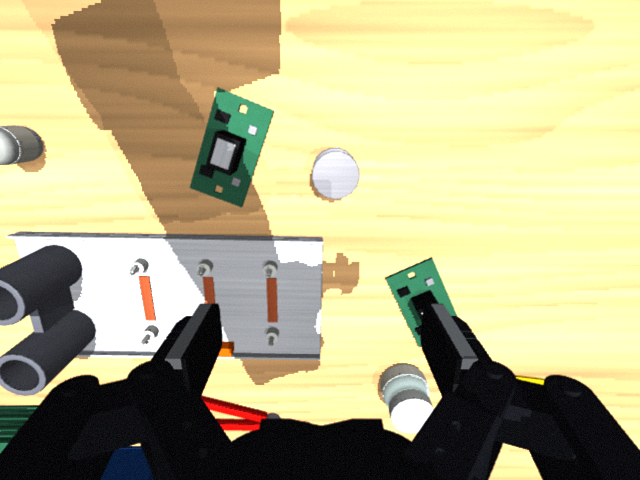

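Request:
servo_tool([
  {"x":5.5,"y":-0.2,"z":-6.0,"turn":0,"fingers":0},
  {"x":5.5,"y":-0.2,"z":-6.0,"turn":0,"fingers":0},
  {"x":5.5,"y":-0.2,"z":-6.0,"turn":0,"fingers":0},
  {"x":5.5,"y":-0.2,"z":-6.0,"turn":0,"fingers":0},
  {"x":5.5,"y":-0.2,"z":-6.0,"turn":0,"fingers":0},
  {"x":5.5,"y":-0.2,"z":-6.0,"turn":0,"fingers":0},
  {"x":5.5,"y":-0.2,"z":-6.0,"turn":0,"fingers":0},
  {"x":5.5,"y":-0.2,"z":-6.0,"turn":0,"fingers":0},
])

```text
time: 4.0
ee_pos: [0.613, 0.0097, 0.2481]
ee_rot: [[1.0, -0.002, -0.002], [0.002, 0.001, 1.0], [-0.002, -1.0, 0.001]]
wrist_force: [-0.2, -0.2, 0.1]
finger_gap: 1.0
```

```bash
python3 - <<'E'
from h import *
w=snap('wrist');save(w,'w3');import pickle;pickle.dump(w,open('w3.pkl','wb'))
print(state()['ee_pos'],state()['time'])
for n in('board1_c','bay1','bore1'): print(n,[(a,b,proj(w,b).round()) for a,b in rec(w,n) if a>.2])
E
```

```text
[0.6129 0.01   0.2486] 4.05
board1_c [(0.72, array([0.4534, 0.0535, 0.0037]), array([367.,  28.])), (0.49, array([ 0.6026, -0.0313,  0.0103]), array([284., 183.]))]
bay1 [(0.6, array([ 0.6057, -0.0302,  0.0096]), array([285., 186.])), (0.3, array([0.6162, 0.2774, 0.0033]), array([561., 194.]))]
bore1 [(0.76, array([ 0.5978, -0.0323,  0.0095]), array([283., 178.]))]
```

View pics/w3.png

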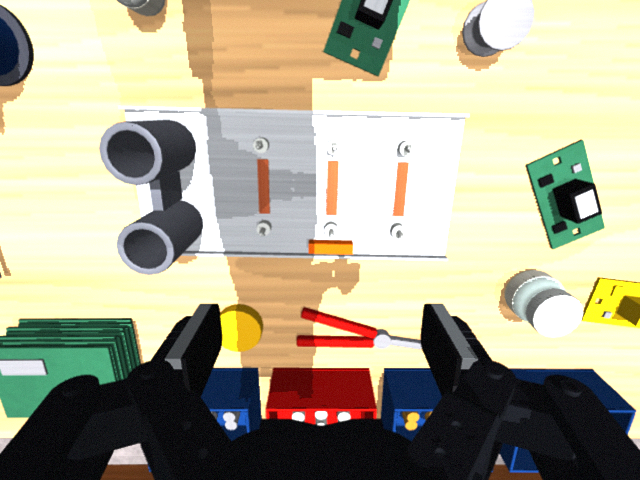

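The chassis shows standoffs at about (261,144), (333,148), (404,149), (263,228), (330,230) and (397,231), and bore mouths at (133,151) and (146,247). Next: zoomed crops for exact pixels.

```bash
python3 - <<'E'
from h import *
import pickle
w=pickle.load(open('w3.pkl','rb'))
save(w,'w3a',(240,125,420,245),4.4,2.2)
save(w,'w3b',(95,110,215,280),3.5,3.5)
save(w,'w3c',(510,130,630,260),4.4,1.6)
E
```

```text
(no output)
```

View pics/w3a.png

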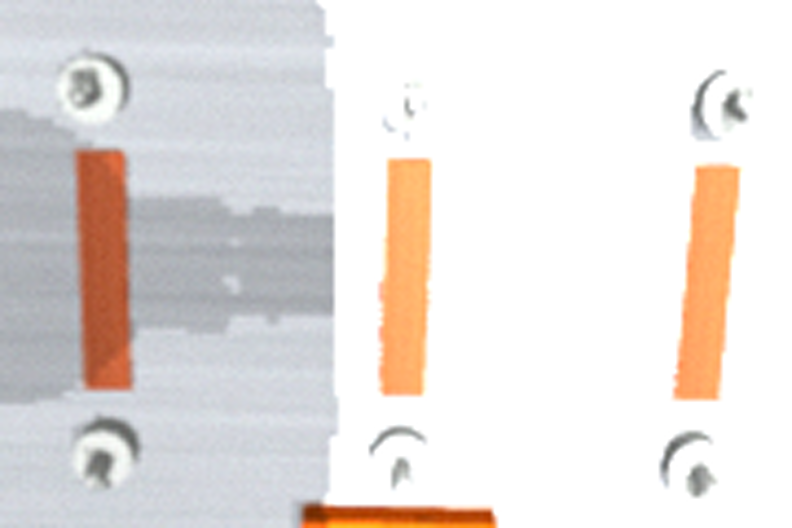

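View pics/w3b.png

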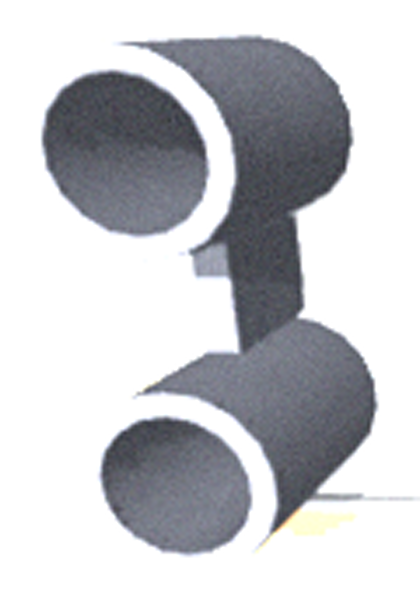

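View pics/w3c.png

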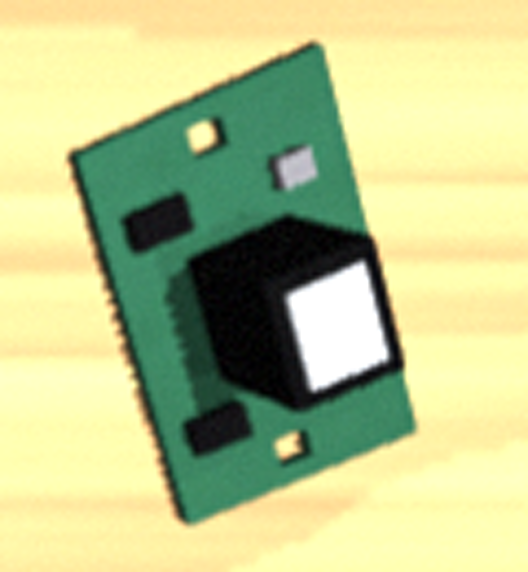

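```bash
python3 - <<'E'
from h import *
import pickle
w=pickle.load(open('w3.pkl','rb'))
T=[]
for (u,v) in((261,144),(333,148),(404,149),(263,228),(330,230),(397,231)):
    c=w['image'][v-13:v+14,u-13:u+14].astype(float)
    c=np.clip((c-c.min())/(c.max()-c.min())*255,0,255).astype(np.uint8)
    T.append(cv2.resize(c,(243,243),interpolation=cv2.INTER_CUBIC))
im=np.vstack([np.hstack(T[:3]),np.hstack(T[3:])]);cv2.imwrite('pics/so.png',im[:,:,::-1])
E
```

```text
(no output)
```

View pics/so.png

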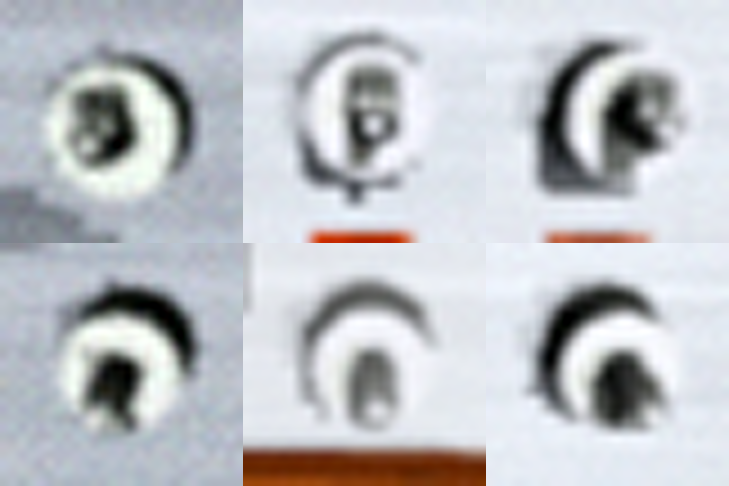

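```bash
cat > fit.py <<'E'
from h import *
import pickle
from scipy.optimize import least_squares
w=pickle.load(open('w3.pkl','rb'))
base=((261,144),(333,148),(404,149),(263,228),(330,230),(397,231))
t=((113,130),(124,115),(142,118),(122,129),(128,124),(132,127))
uv=[np.array(b)-13+np.array(q)/9-.5 for b,q in zip(base,t)]
P=np.array([onz(w,u,.022)[:2] for u in uv])
# model: col order in image left->right = decreasing.. world y increases to right; rows: top = smaller x
M=np.array([(-.045,-.075),(-.045,0),(-.045,.075),(.045,-.075),(.045,0),(.045,.075)])
def f(q,M=M):
    c,s=np.cos(q[2]),np.sin(q[2]);return M@np.array([[c,s],[-s,c]])+q[:2]
r=least_squares(lambda q:(f(q)-P).ravel(),[.6,0,0]);q=r.x
print('pts',P);print('q',q[:2],np.degrees(q[2]),'resid mm',(f(q)-P)*1000)
b=[onz(w,(95+x/3.5-.5,110+y/3.5-.5),.095) for x,y in((125,154),(175.5,485))]
print('bores',b,np.linalg.norm(b[0]-b[1]))
R=np.array([[np.cos(q[2]),-np.sin(q[2])],[np.sin(q[2]),np.cos(q[2])]])
for x in b: print('bore in chassis frame',R.T@(x[:2]-q[:2]))
for m in(-.075,0,.075): print('bay y',m,f(q,np.array([[0,m]])))
E
python3 fit.py
```

```text
pts [[ 0.5615 -0.0532]
 [ 0.5637  0.0215]
 [ 0.565   0.0962]
 [ 0.6516 -0.0549]
 [ 0.6532  0.0198]
 [ 0.6547  0.0945]]
q [0.6083 0.0206] -1.1997042845237376 resid mm [[ 0.2442 -0.171 ]
 [-0.388   0.1148]
 [-0.1015  0.3569]
 [ 0.0957 -0.3553]
 [ 0.0412 -0.1021]
 [ 0.1084  0.1566]]
bores [array([ 0.5622, -0.148 ,  0.095 ]), array([ 0.6457, -0.1498,  0.095 ])] 0.08350053775657534
bore in chassis frame [-0.0426 -0.1696]
bore in chassis frame [ 0.0409 -0.1697]
bay y -0.075 [[ 0.6067 -0.0543]]
bay y 0 [[0.6083 0.0206]]
bay y 0.075 [[0.6098 0.0956]]
```

```bash
python3 - <<'E'
from h import *
import pickle
w=pickle.load(open('w2.pkl','rb'))
save(w,'w2a',(180,80,285,215),4.4,1.8)
w=pickle.load(open('w3.pkl','rb'))
q=[onz(w,(510+x/4.4-.5,130+y/4.4-.5),.004) for x,y in((205,136),(291,447),(75,155),(320,43),(187,523),(413,430))]
q=np.array(q);print(q);print('mid holes',q[:2].mean(0),'mid corners',q[2:].mean(0),np.linalg.norm(q[0]-q[1]));d=q[1]-q[0];print('yaw',np.degrees(np.arctan2(d[1],d[0])))
E
```

```text
[[0.5793 0.2635 0.004 ]
 [0.6601 0.3038 0.004 ]
 [0.5839 0.2326 0.004 ]
 [0.5572 0.2861 0.004 ]
 [0.6816 0.2812 0.004 ]
 [0.6554 0.3343 0.004 ]]
mid holes [0.6197 0.2836 0.004 ] mid corners [0.6195 0.2835 0.004 ] 0.09026835504487944
yaw 26.507471083683136
```

View pics/w2a.png

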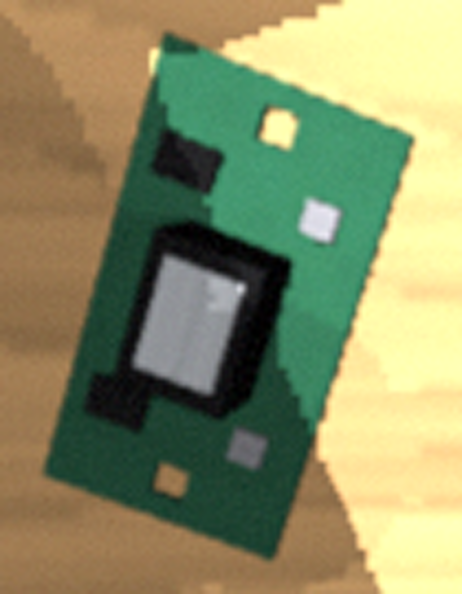

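```bash
python3 - <<'E'
from h import *
import pickle
w=pickle.load(open('w2.pkl','rb'))
q=np.array([onz(w,(180+x/4.4-.5,80+y/4.4-.5),.004) for x,y in((279,128),(171,480),(165,33),(413,138),(273,558),(45,473))])
print(q);print('mid holes',q[:2].mean(0),'mid corners',q[2:].mean(0),np.linalg.norm(q[0]-q[1]));d=q[1]-q[0];print('yaw',np.degrees(np.arctan2(d[1],d[0])))
mv((.6196,.2835,.08),26.5)
E
```

```text
[[0.3913 0.0757 0.004 ]
 [0.4742 0.0425 0.004 ]
 [0.371  0.0513 0.004 ]
 [0.3935 0.1067 0.004 ]
 [0.4944 0.0665 0.004 ]
 [0.4725 0.0113 0.004 ]]
mid holes [0.4328 0.0591 0.004 ] mid corners [0.4328 0.059  0.004 ] 0.08929862465035845
yaw -21.788558064249088
x 0.29 y 6.77 z 10.95 turn -5.27 | yaw now 0.16 rows 7.7 t=4.20
```

Request:
servo_tool([
  {"x":0.29,"y":3,"z":10.95,"turn":-5.27,"fingers":0},
  {"x":0.29,"y":4,"z":10.95,"turn":-5.27,"fingers":0},
  {"x":0.29,"y":5,"z":10.95,"turn":-5.27,"fingers":0},
  {"x":0.29,"y":6,"z":10.95,"turn":-5.27,"fingers":0},
  {"x":0.29,"y":6.77,"z":10.95,"turn":-5.27,"fingers":0},
  {"x":0.29,"y":6.77,"z":10.95,"turn":-5.27,"fingers":0},
  {"x":0.29,"y":6.77,"z":10.95,"turn":-5.27,"fingers":0},
  {"x":0.29,"y":6.77,"z":10.95,"turn":-5.27,"fingers":0},
  {"x":0.29,"y":6.77,"z":10.95,"turn":-5.27,"fingers":0},
  {"x":0.29,"y":6.77,"z":10.95,"turn":-5.27,"fingers":0},
])

```text
time: 5.03
ee_pos: [0.6184, 0.2838, 0.0773]
ee_rot: [[0.894, -0.004, -0.448], [0.448, -0.002, 0.894], [-0.004, -1.0, -0.0]]
wrist_force: [-0.1, 0.4, 0.5]
finger_gap: 1.001
```

```bash
python3 - <<'E'
from h import *
w=snap('wrist');save(w,'w4')
mv((.6196,.2835,.006),26.5)
E
```

```text
x 0.00 y 2.93 z 0.03 turn 0.00 | yaw now 26.50 rows 1.8 t=5.08
```

View pics/w4.png

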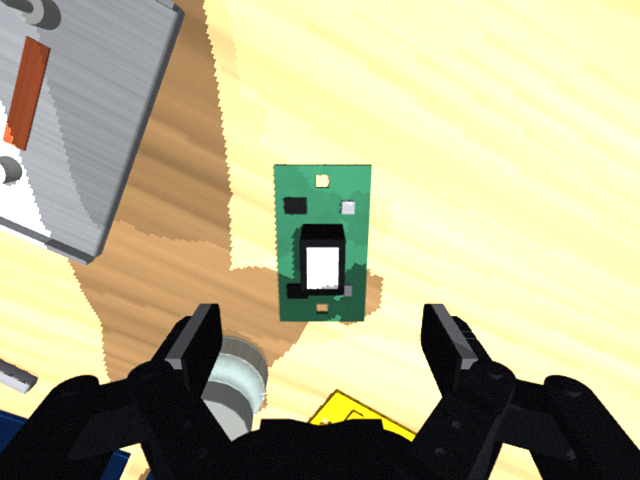

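Request:
servo_tool([
  {"x":0,"y":1.4,"z":0,"turn":0,"fingers":0},
  {"x":0,"y":2.4,"z":0.03,"turn":0,"fingers":0},
  {"x":0,"y":2.85,"z":0.03,"turn":0,"fingers":0},
  {"x":0,"y":2.85,"z":0.03,"turn":0,"fingers":0},
  {"x":0,"y":2.85,"z":0.03,"turn":0,"fingers":0},
])

```text
time: 5.5
ee_pos: [0.6213, 0.2817, 0.0093]
ee_rot: [[0.897, 0.001, -0.443], [0.443, 0.0, 0.897], [0.001, -1.0, -0.0]]
wrist_force: [0.4, 0.1, 0.4]
finger_gap: 1.001
```

Request:
servo_tool([
  {"x":0,"y":0,"z":0,"turn":0,"fingers":200},
  {"x":0,"y":0,"z":0,"turn":0,"fingers":200},
  {"x":0,"y":0,"z":0,"turn":0,"fingers":200},
  {"x":0,"y":0,"z":0,"turn":0,"fingers":200},
  {"x":0,"y":0,"z":0,"turn":0,"fingers":220},
  {"x":0,"y":0,"z":0,"turn":0,"fingers":220},
  {"x":0,"y":0,"z":0,"turn":0,"fingers":220},
  {"x":0,"y":0,"z":0,"turn":0,"fingers":255},
  {"x":0,"y":0,"z":0,"turn":0,"fingers":255},
  {"x":0,"y":0,"z":0,"turn":0,"fingers":255},
])

```text
time: 6.33
ee_pos: [0.6215, 0.283, 0.0092]
ee_rot: [[0.896, 0.002, -0.444], [0.444, 0.001, 0.896], [0.002, -1.0, 0.0]]
wrist_force: [0.3, 0.8, 6.7]
finger_gap: 0.288
```

Request:
servo_tool([
  {"x":0,"y":-1,"z":0,"turn":0,"fingers":255},
  {"x":0,"y":-2,"z":0,"turn":0,"fingers":255},
  {"x":0,"y":-3.4,"z":0,"turn":0,"fingers":255},
  {"x":0,"y":-4,"z":0,"turn":0,"fingers":255},
  {"x":0,"y":-4,"z":0,"turn":0,"fingers":255},
])

```text
time: 6.75
ee_pos: [0.6233, 0.2836, 0.1128]
ee_rot: [[0.896, 0.007, -0.444], [0.444, 0.003, 0.896], [0.008, -1.0, -0.0]]
wrist_force: [0.1, 0.4, -1.1]
finger_gap: 0.293
```

```bash
python3 - <<'E'
from h import *
w=snap('wrist');save(w,'w5')
import pickle;pickle.dump(w,open('w5.pkl','wb'))
print(state()['ee_pos'],state()['wrist_force'])
mv((.6098,.0956,.105),-1.2)
E
```

```text
[0.6219 0.283  0.1099] [ 0.1197 -0.1319 -1.5791]
x -3.76 y 0.18 z -6.50 turn 5.51 | yaw now 26.36 rows 4.5 t=6.80
```

View pics/w5.png

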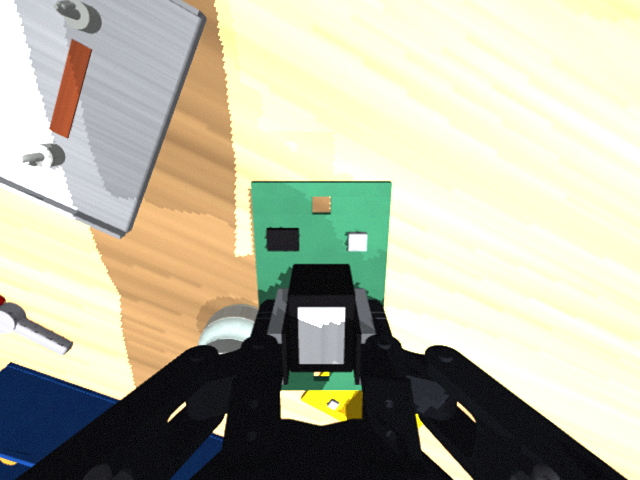

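```bash
cat >> h.py <<'E'
def ontool(p,uv,ty):
    f=K(p);d=np.array([(uv[0]-p['cx'])/f,(uv[1]-p['cy'])/f]);u=d.copy()
    for _ in range(20):u=d/(1+p['k1']*(u@u))
    T=p['tool_from_camera'];o=T[:3,3];r=T[:3,:3]@np.array([u[0],u[1],1]);return o+r*(ty-o[1])/r[1]
E
python3 - <<'E'
from h import *
import pickle
w=pickle.load(open('w5.pkl','rb'))
for uv in((321,204.5),(321.5,373)): print(ontool(w,uv,.0052))
save(w,'w5a',(240,170,400,400),3)
E
```

```text
[-0.0466  0.0052 -0.0012]
[ 0.0429  0.0052 -0.001 ]
```

View pics/w5a.png

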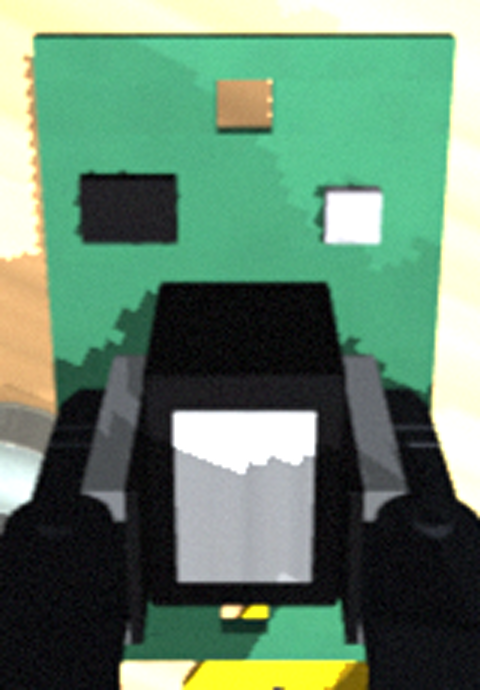

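```bash
python3 - <<'E'
from h import *
mv((.6117,.0968,.075),-1.2)
E
```

```text
x -3.68 y 1.38 z -6.49 turn 5.51 | yaw now 26.36 rows 4.5 t=6.80
```

Request:
servo_tool([
  {"x":-3.68,"y":0,"z":-6.49,"turn":5.51,"fingers":255},
  {"x":-3.68,"y":0,"z":-6.49,"turn":5.51,"fingers":255},
  {"x":-3.68,"y":0,"z":-6.49,"turn":5.51,"fingers":255},
  {"x":-3.68,"y":0,"z":-6.49,"turn":5.51,"fingers":255},
  {"x":-3.68,"y":0,"z":-6.49,"turn":5.51,"fingers":255},
  {"x":-3.68,"y":0.7,"z":-6.49,"turn":5.51,"fingers":255},
  {"x":-3.68,"y":1.38,"z":-6.49,"turn":5.51,"fingers":255},
  {"x":-3.68,"y":1.38,"z":-6.49,"turn":5.51,"fingers":255},
  {"x":-3.68,"y":1.38,"z":-6.49,"turn":5.51,"fingers":255},
  {"x":-3.68,"y":1.38,"z":-6.49,"turn":5.51,"fingers":255},
])

```text
time: 7.63
ee_pos: [0.6096, 0.0964, 0.0726]
ee_rot: [[1.0, -0.002, 0.02], [-0.02, -0.0, 1.0], [-0.002, -1.0, -0.0]]
wrist_force: [0.4, 0.4, -0.3]
finger_gap: 0.294
```

```bash
python3 - <<'E'
from h import *
w=snap('wrist');save(w,'w6')
import pickle;pickle.dump(w,open('w6.pkl','wb'))
s=state();print(s['ee_pos'],s['wrist_force'],s['finger_gap']);print(s['ee_rot'])
mv((.6117,.0968,.042),-1.2)
save(w,'w6a',(240,170,400,400),3)
E
```

```text
[0.6103 0.0967 0.0734] [-0.0879 -0.2699 -1.3383] 0.29508645232050446
[[ 0.9998 -0.0003  0.02  ]
 [-0.02   -0.0001  0.9998]
 [-0.0003 -1.     -0.0001]]
x 0.05 y 1.26 z 0.01 turn 0.01 | yaw now -1.15 rows 0.8 t=7.68
```

View pics/w6.png

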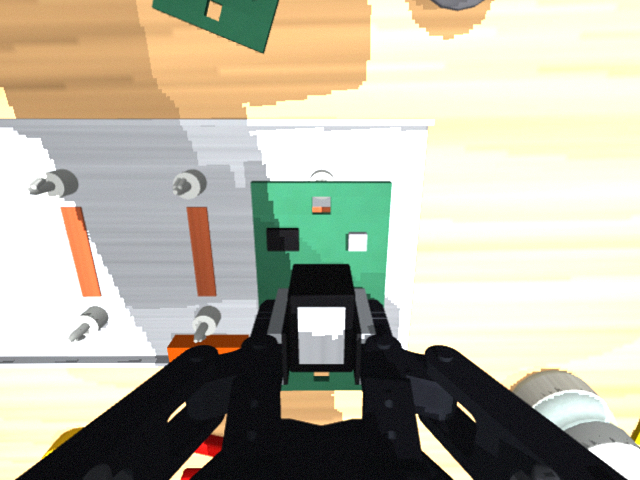

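View pics/w6a.png

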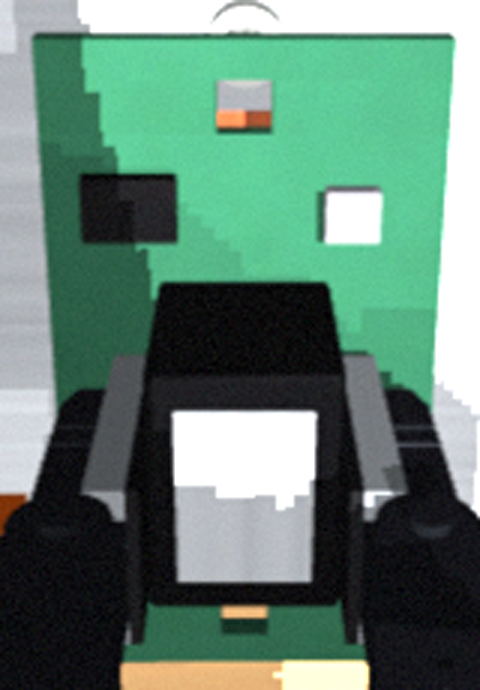

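Request:
servo_tool([
  {"x":0.03,"y":0.4,"z":0,"turn":0,"fingers":255},
  {"x":0.03,"y":0.8,"z":0,"turn":0,"fingers":255},
  {"x":0.03,"y":0.95,"z":0,"turn":0,"fingers":255},
  {"x":0.03,"y":0.95,"z":0,"turn":0,"fingers":255},
  {"x":0.03,"y":0.95,"z":0,"turn":0,"fingers":255},
])

```text
time: 8.1
ee_pos: [0.6105, 0.0963, 0.0491]
ee_rot: [[1.0, -0.001, 0.021], [-0.021, -0.0, 1.0], [-0.001, -1.0, -0.0]]
wrist_force: [0.1, -0.7, -0.5]
finger_gap: 0.291
```

```bash
python3 - <<'E'
from h import *
w=snap('wrist');save(w,'w7a',(220,150,420,410),2.8)
s=state();print(s['ee_pos'],s['wrist_force'],s['finger_gap'])
E
```

```text
[0.611  0.0963 0.0497] [ 0.2891  0.438  -2.0498] 0.2962062546904347
```

View pics/w7a.png

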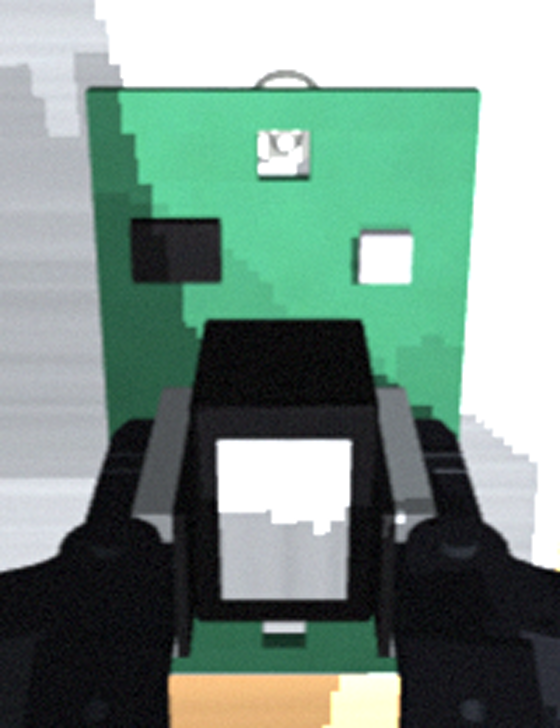

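Request:
servo_tool([
  {"x":0,"y":0.2,"z":0.02,"turn":0,"fingers":255},
  {"x":0,"y":0.35,"z":0.02,"turn":0,"fingers":255},
  {"x":0,"y":0.35,"z":0.02,"turn":0,"fingers":255},
  {"x":0,"y":0.35,"z":0.02,"turn":0,"fingers":255},
])

```text
time: 8.48
ee_pos: [0.6104, 0.0967, 0.0406]
ee_rot: [[1.0, -0.001, 0.021], [-0.021, -0.0, 1.0], [-0.001, -1.0, -0.0]]
wrist_force: [-2.2, 0.9, -1.7]
finger_gap: 0.292
```

Request:
servo_tool([
  {"x":0,"y":0.1,"z":0,"turn":0,"fingers":255},
  {"x":0,"y":0.2,"z":0,"turn":0,"fingers":255},
  {"x":0,"y":0.2,"z":0,"turn":0,"fingers":255},
])

```text
time: 8.73
ee_pos: [0.6109, 0.0968, 0.0376]
ee_rot: [[1.0, 0.0, 0.021], [-0.021, 0.0, 1.0], [0.0, -1.0, 0.0]]
wrist_force: [-3.1, -0.9, 7.6]
finger_gap: 0.289
```

Request:
servo_tool([
  {"x":0,"y":0.1,"z":0,"turn":0,"fingers":255},
  {"x":0,"y":0.2,"z":0,"turn":0,"fingers":255},
  {"x":0,"y":0.2,"z":0,"turn":0,"fingers":255},
])

```text
time: 8.98
ee_pos: [0.6112, 0.0969, 0.0326]
ee_rot: [[1.0, 0.001, 0.021], [-0.021, 0.0, 1.0], [0.001, -1.0, 0.0]]
wrist_force: [-5.5, 0.5, 4.9]
finger_gap: 0.293
```

Request:
servo_tool([
  {"x":-0.04,"y":0.08,"z":0,"turn":0,"fingers":255},
  {"x":-0.04,"y":0.15,"z":0,"turn":0,"fingers":255},
  {"x":-0.04,"y":0.15,"z":0,"turn":0,"fingers":255},
])

```text
time: 9.23
ee_pos: [0.611, 0.0969, 0.0319]
ee_rot: [[1.0, 0.004, 0.021], [-0.021, 0.0, 1.0], [0.004, -1.0, 0.001]]
wrist_force: [-11.1, -1.2, 20.5]
finger_gap: 0.293
```

```bash
python3 - <<'E'
from h import *
w=snap('wrist');save(w,'w8a',(220,150,420,410),2.8)
s=state();print(s['ee_pos'],s['wrist_force'],s['finger_gap'])
save(snap('scene'),'s8',(260,210,400,300),5)
E
```

```text
[0.611  0.0969 0.0319] [-9.7533 -0.9655 20.2354] 0.2899051711865406
```

View pics/w8a.png

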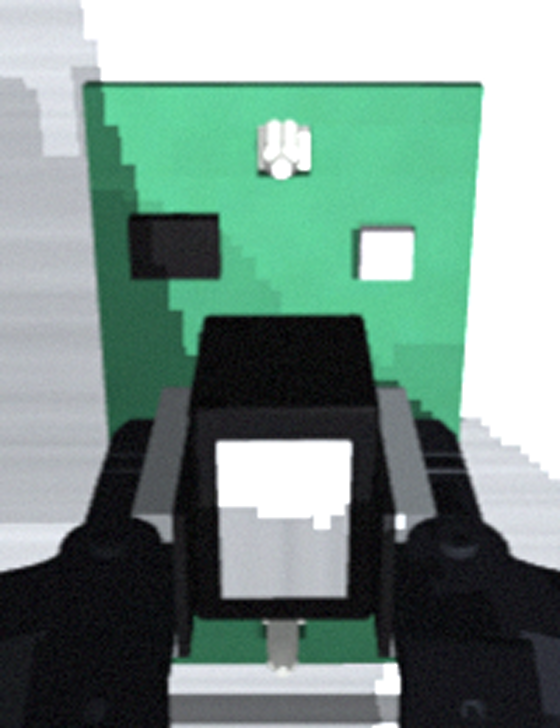

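View pics/s8.png

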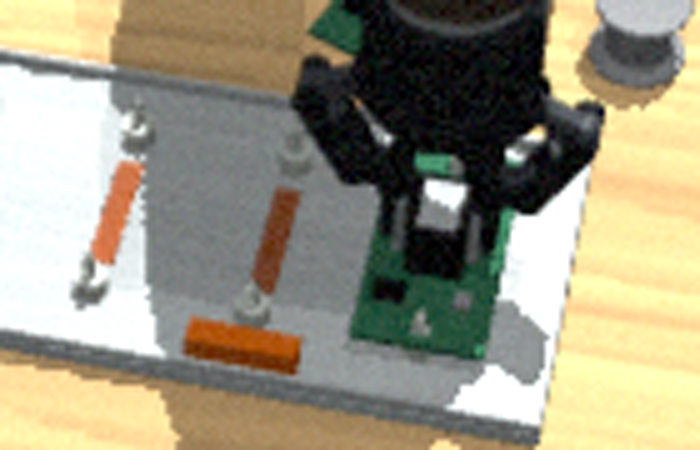

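Request:
servo_tool([
  {"x":-0.06,"y":0.0,"z":0,"turn":0,"fingers":255},
  {"x":-0.08,"y":0.04,"z":0,"turn":0,"fingers":255},
  {"x":-0.08,"y":0.08,"z":0,"turn":0,"fingers":255},
  {"x":-0.08,"y":0.08,"z":0,"turn":0,"fingers":255},
])

```text
time: 9.67
ee_pos: [0.6105, 0.097, 0.0307]
ee_rot: [[1.0, 0.007, 0.021], [-0.021, 0.001, 1.0], [0.007, -1.0, 0.001]]
wrist_force: [-8.5, -1.0, 20.4]
finger_gap: 0.296
```

Request:
servo_tool([
  {"x":-0.04,"y":0.04,"z":0,"turn":0,"fingers":255},
  {"x":-0.04,"y":0.08,"z":0,"turn":0,"fingers":255},
  {"x":-0.04,"y":0.08,"z":0,"turn":0,"fingers":255},
])

```text
time: 9.92
ee_pos: [0.6105, 0.097, 0.0306]
ee_rot: [[1.0, 0.01, 0.021], [-0.021, 0.001, 1.0], [0.01, -1.0, 0.001]]
wrist_force: [-10.2, -1.4, 29.3]
finger_gap: 0.294
```

```bash
python3 - <<'E'
from h import *
w=snap('wrist');save(w,'w9a',(220,150,420,410),2.8)
s=state();print(s['ee_pos'],s['wrist_force'],s['finger_gap'])
E
```

```text
[0.6106 0.097  0.0306] [-10.3653  -0.7067  28.795 ] 0.29358762723322457
```

View pics/w9a.png

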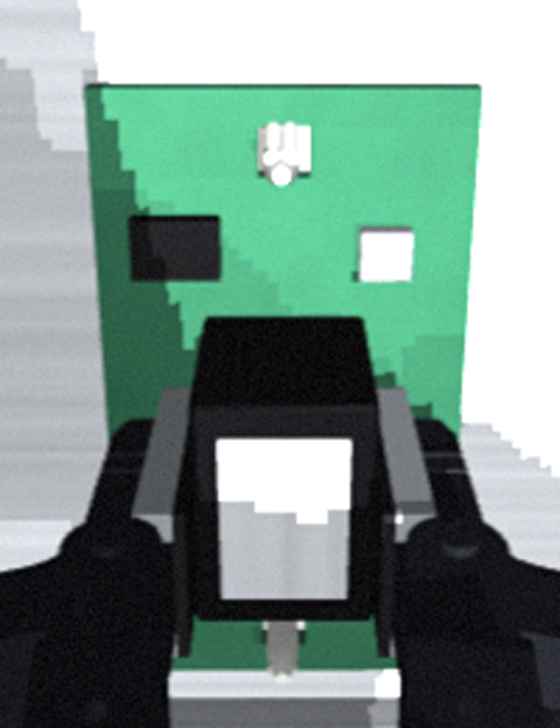

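Request:
servo_tool([
  {"x":0.04,"y":-0.1,"z":0,"turn":0,"fingers":255},
  {"x":0.04,"y":-0.2,"z":0,"turn":0,"fingers":255},
  {"x":0.04,"y":-0.2,"z":0,"turn":0,"fingers":100},
  {"x":0.04,"y":-0.2,"z":0,"turn":0,"fingers":0},
  {"x":0.04,"y":-0.2,"z":0,"turn":0,"fingers":0},
  {"x":0.04,"y":-0.2,"z":0,"turn":0,"fingers":0},
  {"x":0.04,"y":-1.0,"z":0,"turn":0,"fingers":0},
  {"x":0.04,"y":-2.0,"z":0,"turn":0,"fingers":0},
  {"x":0.04,"y":-3.5,"z":0,"turn":0,"fingers":0},
  {"x":0.04,"y":-5,"z":0,"turn":0,"fingers":0},
])

```text
time: 10.8
ee_pos: [0.6067, 0.0966, 0.1475]
ee_rot: [[1.0, -0.004, 0.021], [-0.021, -0.001, 1.0], [-0.004, -1.0, -0.001]]
wrist_force: [1.0, 1.2, -0.3]
finger_gap: 1.003
```

```bash
python3 - <<'E'
from h import *
s=state();print(s['ee_pos'],s['wrist_force'],s['finger_gap'])
w=snap('wrist');save(w,'w10');save(w,'w10a',(240,150,440,350),3)
sc=snap('scene');save(sc,'s10',(260,210,400,300),5)
t=snap('top');save(t,'t10')
mv((.4328,.059,.1),-21.8)
E
```

```text
[0.6067 0.0966 0.1475] [ 1.0405  1.1562 -0.335 ] 1.003376886198225
x -7.11 y 2.03 z -1.68 turn 4.12 | yaw now -1.19 rows 4.5 t=10.95
```

View pics/w10.png

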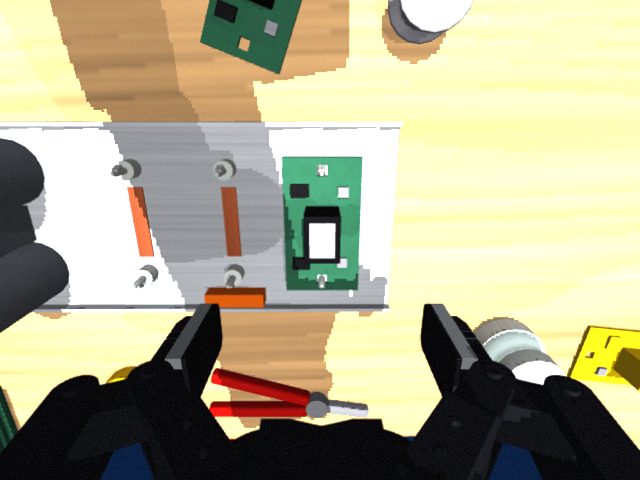

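View pics/s10.png

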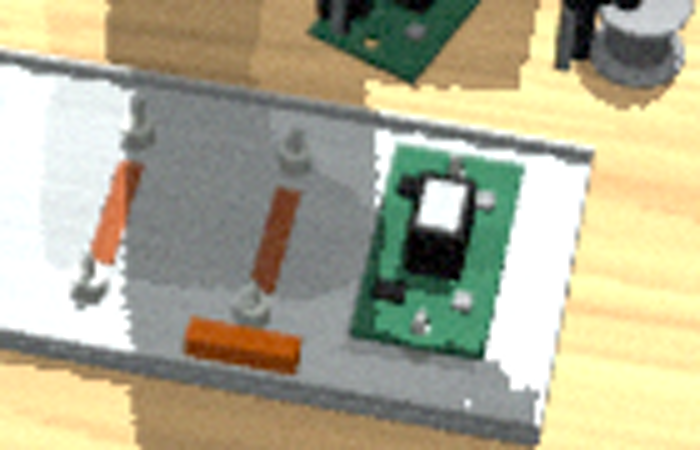

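View pics/t10.png

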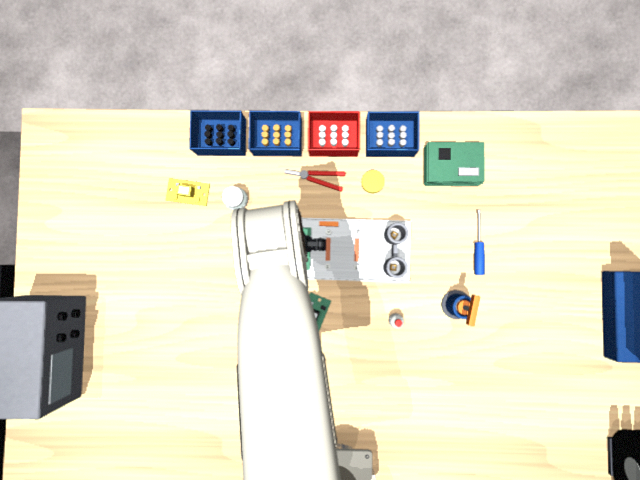

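Request:
servo_tool([
  {"x":-7.1,"y":0,"z":-1.7,"turn":4.12,"fingers":0},
  {"x":-7.1,"y":0,"z":-1.7,"turn":4.12,"fingers":0},
  {"x":-7.1,"y":0.5,"z":-1.7,"turn":4.12,"fingers":0},
  {"x":-7.1,"y":1,"z":-1.7,"turn":4.12,"fingers":0},
  {"x":-7.1,"y":2,"z":-1.7,"turn":4.12,"fingers":0},
  {"x":-7.1,"y":2,"z":-1.7,"turn":4.12,"fingers":0},
  {"x":-7.1,"y":2,"z":-1.7,"turn":4.12,"fingers":0},
  {"x":-7.1,"y":2,"z":-1.7,"turn":4.12,"fingers":0},
])

```text
time: 11.62
ee_pos: [0.4309, 0.0582, 0.0983]
ee_rot: [[0.929, 0.001, 0.371], [-0.371, 0.0, 0.929], [0.001, -1.0, 0.0]]
wrist_force: [1.8, 0.2, 0.8]
finger_gap: 0.996
```

```bash
python3 - <<'E'
from h import *
w=snap('wrist');save(w,'w11');import pickle;pickle.dump(w,open('w11.pkl','wb'))
save(w,'w11a',(240,140,400,340),3)
mv((.4328,.059,.0085),-21.8)
E
```

```text
x 0.00 y 3.62 z 0.03 turn 0.00 | yaw now -21.79 rows 2.2 t=11.67
```

View pics/w11.png

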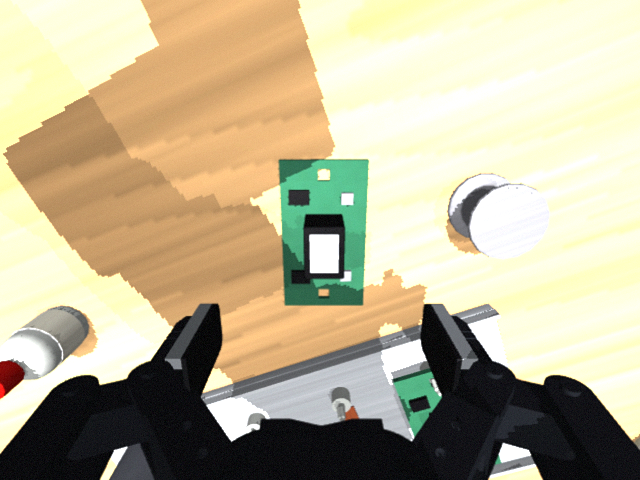

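View pics/w11a.png

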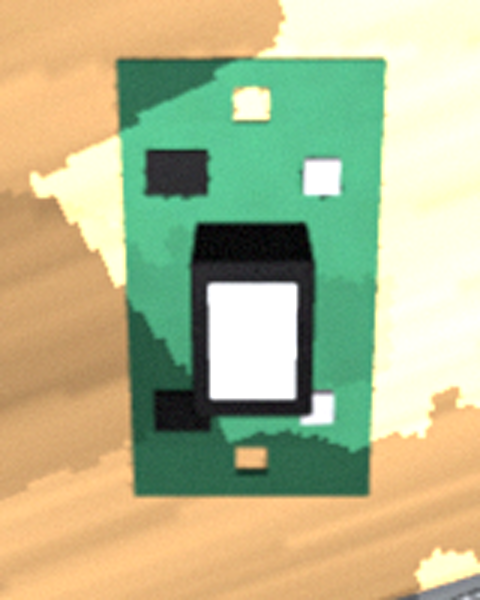

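Request:
servo_tool([
  {"x":0,"y":1.5,"z":0.04,"turn":0,"fingers":0},
  {"x":0,"y":3,"z":0.04,"turn":0,"fingers":0},
  {"x":0,"y":3.5,"z":0.04,"turn":0,"fingers":0},
  {"x":0,"y":3.5,"z":0.04,"turn":0,"fingers":0},
  {"x":0,"y":3.5,"z":0.04,"turn":0,"fingers":0},
  {"x":0,"y":3.5,"z":0.04,"turn":0,"fingers":200},
  {"x":0,"y":3.5,"z":0.04,"turn":0,"fingers":255},
  {"x":0,"y":3.5,"z":0.04,"turn":0,"fingers":255},
  {"x":0,"y":3.5,"z":0.04,"turn":0,"fingers":255},
  {"x":0,"y":3.5,"z":0.04,"turn":0,"fingers":255},
])

```text
time: 12.5
ee_pos: [0.4309, 0.0591, 0.0116]
ee_rot: [[0.929, 0.002, 0.371], [-0.371, 0.0, 0.929], [0.002, -1.0, 0.001]]
wrist_force: [-0.2, 0.9, 15.7]
finger_gap: 0.299
```

Request:
servo_tool([
  {"x":0,"y":0,"z":0,"turn":0,"fingers":255},
  {"x":0,"y":0,"z":0,"turn":0,"fingers":255},
  {"x":0,"y":0,"z":0,"turn":0,"fingers":255},
  {"x":0,"y":0,"z":0,"turn":0,"fingers":255},
])

```text
time: 12.83
ee_pos: [0.4312, 0.0591, 0.0119]
ee_rot: [[0.929, 0.002, 0.371], [-0.371, 0.0, 0.929], [0.002, -1.0, 0.001]]
wrist_force: [-1.1, 0.5, 7.3]
finger_gap: 0.291
```

Request:
servo_tool([
  {"x":0,"y":-1,"z":0,"turn":0,"fingers":255},
  {"x":0,"y":-2,"z":0,"turn":0,"fingers":255},
  {"x":0,"y":-3.4,"z":0,"turn":0,"fingers":255},
  {"x":0,"y":-4,"z":0,"turn":0,"fingers":255},
  {"x":0,"y":-4,"z":0,"turn":0,"fingers":255},
])

```text
time: 13.25
ee_pos: [0.4329, 0.0593, 0.1144]
ee_rot: [[0.929, 0.008, 0.371], [-0.371, 0.001, 0.929], [0.007, -1.0, 0.004]]
wrist_force: [0.7, -1.0, -0.9]
finger_gap: 0.291
```

```bash
python3 - <<'E'
from h import *
w=snap('wrist');save(w,'w12a',(240,170,400,400),3)
s=state();print(s['ee_pos'],s['wrist_force'],s['finger_gap'])
import pickle;pickle.dump(w,open('w12.pkl','wb'))
mv((.6067+.0019,-.0543+.0011,.11),-1.2)
E
```

```text
[0.4315 0.0591 0.1123] [ 0.5276  0.274  -1.7755] 0.28690231076974676
x 8.24 y 0.12 z -1.54 turn -4.12 | yaw now -21.79 rows 5.0 t=13.30
```

View pics/w12a.png

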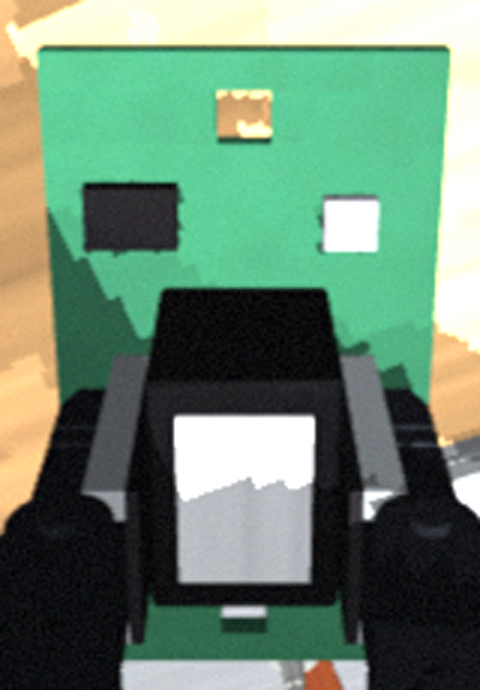

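```bash
python3 - <<'E'
from h import *
import pickle
w=pickle.load(open('w12.pkl','rb'))
for ty in(.0052,.0065,.0079):
  print(ty,ontool(w,(321,207.8),ty),ontool(w,(321,170+46.5/3-.5),ty),ontool(w,(321,170+660/3-.5),ty))
w=pickle.load(open('w5.pkl','rb'))
print(ontool(w,(321,170+35.5/3-.5),.0052),ontool(w,(321,170+660/3-.5),.0052))
E
```

```text
0.0052 [-0.0442  0.0052 -0.0009] [-0.0542  0.0052 -0.0009] [ 0.0543  0.0052 -0.001 ]
0.0065 [-0.0438  0.0065 -0.0009] [-0.0539  0.0065 -0.0009] [ 0.0555  0.0065 -0.001 ]
0.0079 [-0.0435  0.0079 -0.0009] [-0.0536  0.0079 -0.0009] [ 0.0568  0.0079 -0.001 ]
[-0.0567  0.0052 -0.0012] [ 0.0535  0.0052 -0.0012]
```

```bash
python3 - <<'E'
from h import *
mv((.605,-.0533,.080),-1.2)
E
```

```text
x 8.11 y 1.32 z -1.60 turn -4.12 | yaw now -21.79 rows 5.0 t=13.30
```

Request:
servo_tool([
  {"x":8.1,"y":0,"z":-1.6,"turn":-4.12,"fingers":255},
  {"x":8.1,"y":0,"z":-1.6,"turn":-4.12,"fingers":255},
  {"x":8.1,"y":0,"z":-1.6,"turn":-4.12,"fingers":255},
  {"x":8.1,"y":0,"z":-1.6,"turn":-4.12,"fingers":255},
  {"x":8.1,"y":0,"z":-1.6,"turn":-4.12,"fingers":255},
  {"x":8.1,"y":0.7,"z":-1.6,"turn":-4.12,"fingers":255},
  {"x":8.1,"y":1.3,"z":-1.6,"turn":-4.12,"fingers":255},
  {"x":8.1,"y":1.3,"z":-1.6,"turn":-4.12,"fingers":255},
  {"x":8.1,"y":1.3,"z":-1.6,"turn":-4.12,"fingers":255},
  {"x":8.1,"y":1.3,"z":-1.6,"turn":-4.12,"fingers":255},
])

```text
time: 14.13
ee_pos: [0.6024, -0.0531, 0.0775]
ee_rot: [[1.0, -0.002, 0.02], [-0.02, 0.0, 1.0], [-0.002, -1.0, 0.0]]
wrist_force: [0.6, 0.3, -0.3]
finger_gap: 0.296
```

```bash
python3 - <<'E'
from h import *
w=snap('wrist');save(w,'w13',None)
mv((.6047,-.0533,.052),-1.2);print(state()['ee_pos'])
E
```

```text
x 0.07 y 1.06 z -0.01 turn 0.01 | yaw now -1.16 rows 0.6 t=14.18
[ 0.6031 -0.0531  0.0784]
```

View pics/w13.png

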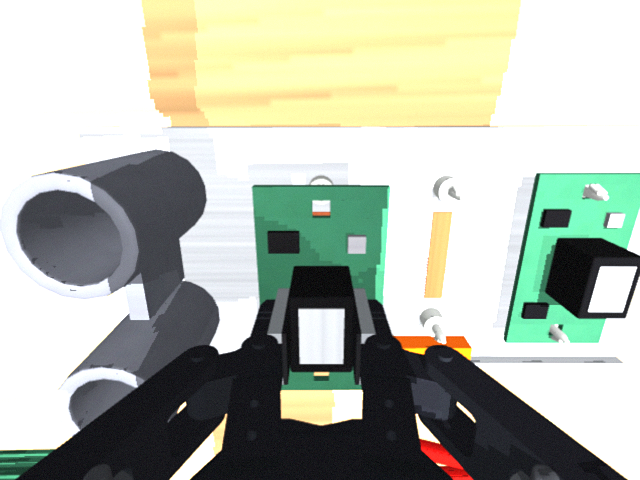

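Request:
servo_tool([
  {"x":0.03,"y":0.4,"z":0,"turn":0,"fingers":255},
  {"x":0.03,"y":0.8,"z":0,"turn":0,"fingers":255},
  {"x":0.03,"y":1.0,"z":0,"turn":0,"fingers":255},
  {"x":0.03,"y":1.0,"z":0,"turn":0,"fingers":255},
  {"x":0.03,"y":1.0,"z":0,"turn":0,"fingers":255},
])

```text
time: 14.6
ee_pos: [0.6034, -0.0532, 0.0526]
ee_rot: [[1.0, -0.002, 0.021], [-0.021, 0.0, 1.0], [-0.002, -1.0, 0.0]]
wrist_force: [-0.1, -0.2, -1.6]
finger_gap: 0.293
```

```bash
python3 - <<'E'
from h import *
w=snap('wrist');save(w,'w14a',(220,150,420,410),2.8)
s=state();print(s['ee_pos'],s['wrist_force'],s['finger_gap'])
E
```

```text
[ 0.6039 -0.0533  0.0532] [ 0.0513 -0.6912 -1.2354] 0.2890672328463888
```

View pics/w14a.png

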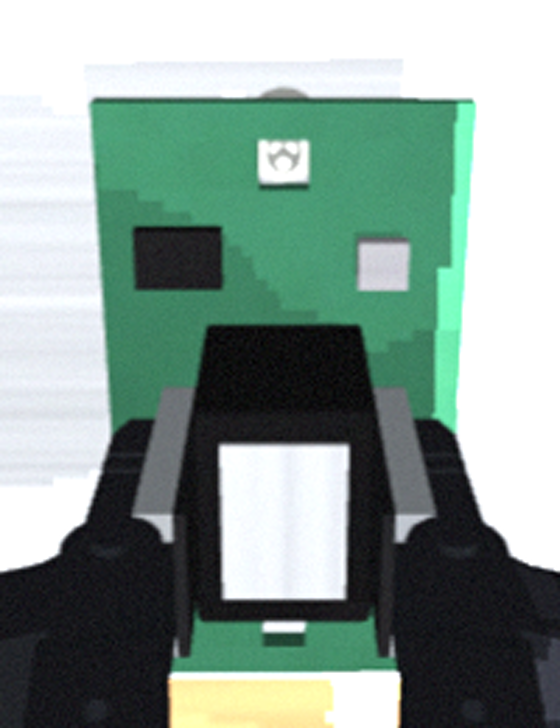

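Request:
servo_tool([
  {"x":0.02,"y":0.2,"z":0,"turn":0,"fingers":255},
  {"x":0.02,"y":0.4,"z":0,"turn":0,"fingers":255},
  {"x":0.02,"y":0.4,"z":0,"turn":0,"fingers":255},
  {"x":0.02,"y":0.4,"z":0,"turn":0,"fingers":255},
])

```text
time: 14.98
ee_pos: [0.6048, -0.0534, 0.0431]
ee_rot: [[1.0, 0.0, 0.021], [-0.021, -0.0, 1.0], [0.0, -1.0, -0.0]]
wrist_force: [0.9, -0.3, -1.2]
finger_gap: 0.288
```

Request:
servo_tool([
  {"x":0,"y":0.1,"z":0,"turn":0,"fingers":255},
  {"x":0,"y":0.2,"z":0,"turn":0,"fingers":255},
  {"x":0,"y":0.2,"z":0,"turn":0,"fingers":255},
])

```text
time: 15.23
ee_pos: [0.6053, -0.0535, 0.0403]
ee_rot: [[1.0, 0.002, 0.021], [-0.021, -0.0, 1.0], [0.002, -1.0, -0.0]]
wrist_force: [-1.0, 0.5, 7.2]
finger_gap: 0.286
```

Request:
servo_tool([
  {"x":-0.02,"y":0.1,"z":0,"turn":0,"fingers":255},
  {"x":-0.04,"y":0.2,"z":0,"turn":0,"fingers":255},
  {"x":-0.04,"y":0.2,"z":0,"turn":0,"fingers":255},
])

```text
time: 15.48
ee_pos: [0.6049, -0.0535, 0.0349]
ee_rot: [[1.0, 0.004, 0.021], [-0.021, -0.0, 1.0], [0.004, -1.0, -0.0]]
wrist_force: [0.3, 0.1, -1.0]
finger_gap: 0.292
```

Request:
servo_tool([
  {"x":-0.04,"y":0.05,"z":0,"turn":0,"fingers":255},
  {"x":-0.06,"y":0.1,"z":0,"turn":0,"fingers":255},
  {"x":-0.06,"y":0.1,"z":0,"turn":0,"fingers":255},
])

```text
time: 15.73
ee_pos: [0.6042, -0.0535, 0.0339]
ee_rot: [[1.0, 0.005, 0.021], [-0.021, -0.0, 1.0], [0.005, -1.0, -0.0]]
wrist_force: [-1.4, -0.3, 12.8]
finger_gap: 0.296
```

Request:
servo_tool([
  {"x":0,"y":0.05,"z":0,"turn":0,"fingers":255},
  {"x":0,"y":0.12,"z":0,"turn":0,"fingers":255},
  {"x":0,"y":0.12,"z":0,"turn":0,"fingers":255},
])

```text
time: 15.98
ee_pos: [0.6042, -0.0535, 0.0338]
ee_rot: [[1.0, 0.007, 0.021], [-0.021, -0.0, 1.0], [0.007, -1.0, -0.0]]
wrist_force: [-7.7, 1.9, 27.8]
finger_gap: 0.29
```

Request:
servo_tool([
  {"x":0,"y":0.05,"z":0,"turn":0,"fingers":255},
  {"x":0,"y":0.08,"z":0,"turn":0,"fingers":255},
  {"x":0,"y":0.08,"z":0,"turn":0,"fingers":255},
])

```text
time: 16.23
ee_pos: [0.6043, -0.0535, 0.0337]
ee_rot: [[1.0, 0.008, 0.021], [-0.021, -0.0, 1.0], [0.008, -1.0, -0.0]]
wrist_force: [-10.4, 0.5, 37.3]
finger_gap: 0.293
```

Hard stop. I'll release and move up.

Request:
servo_tool([
  {"x":0,"y":-0.15,"z":0,"turn":0,"fingers":255},
  {"x":0,"y":-0.3,"z":0,"turn":0,"fingers":255},
  {"x":0,"y":-0.3,"z":0,"turn":0,"fingers":100},
  {"x":0,"y":-0.3,"z":0,"turn":0,"fingers":60},
  {"x":0,"y":-0.3,"z":0,"turn":0,"fingers":60},
  {"x":0,"y":-0.3,"z":0,"turn":0,"fingers":60},
  {"x":0,"y":-1.0,"z":0,"turn":0,"fingers":60},
  {"x":0,"y":-2.0,"z":0,"turn":0,"fingers":60},
  {"x":0,"y":-3.5,"z":0,"turn":0,"fingers":60},
  {"x":0,"y":-5,"z":0,"turn":0,"fingers":60},
])

```text
time: 17.07
ee_pos: [0.6004, -0.0532, 0.1499]
ee_rot: [[1.0, -0.005, 0.021], [-0.021, 0.0, 1.0], [-0.005, -1.0, 0.0]]
wrist_force: [1.2, -0.1, 0.2]
finger_gap: 0.762
```

Request:
servo_tool([
  {"x":0,"y":-1.5,"z":0,"turn":0,"fingers":0},
  {"x":0,"y":-3,"z":0,"turn":0,"fingers":0},
  {"x":0,"y":-4,"z":0,"turn":0,"fingers":0},
  {"x":0,"y":-4,"z":0,"turn":0,"fingers":0},
  {"x":0,"y":-4,"z":0,"turn":0,"fingers":0},
])

```text
time: 17.48
ee_pos: [0.603, -0.0535, 0.2524]
ee_rot: [[1.0, 0.004, 0.021], [-0.021, -0.0, 1.0], [0.004, -1.0, -0.0]]
wrist_force: [0.5, 0.1, -0.4]
finger_gap: 1.0
```

```bash
python3 - <<'E'
from h import *
import pickle
s=state();print(s['ee_pos'],s['wrist_force'],s['finger_gap'])
w=snap('wrist');save(w,'w15');pickle.dump(w,open('w15.pkl','wb'))
sc=snap('scene');save(sc,'s15',(200,190,400,310),4)
t=snap('top');save(t,'t15')
E
```

```text
[ 0.603  -0.0535  0.2524] [ 0.5485  0.1422 -0.3726] 0.9999078239553526
```

View pics/w15.png

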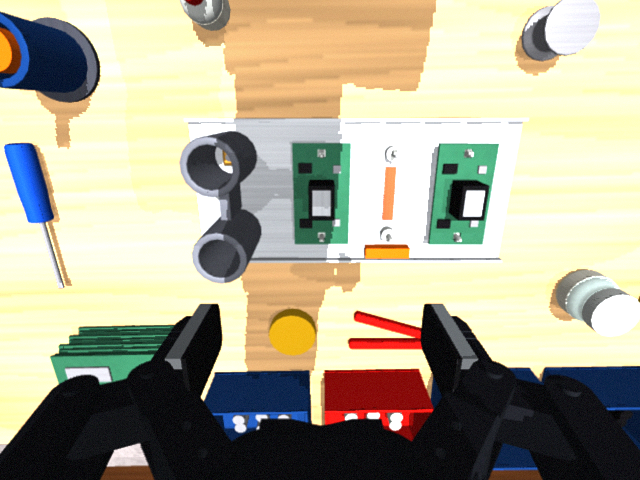

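View pics/s15.png

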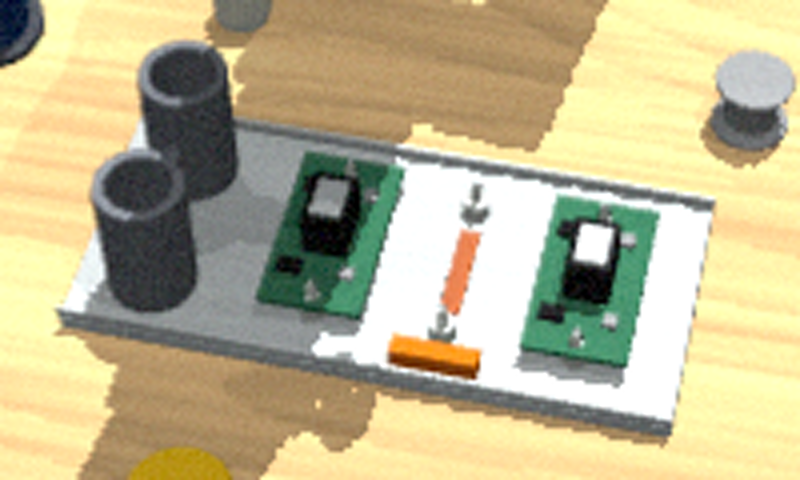

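View pics/t15.png

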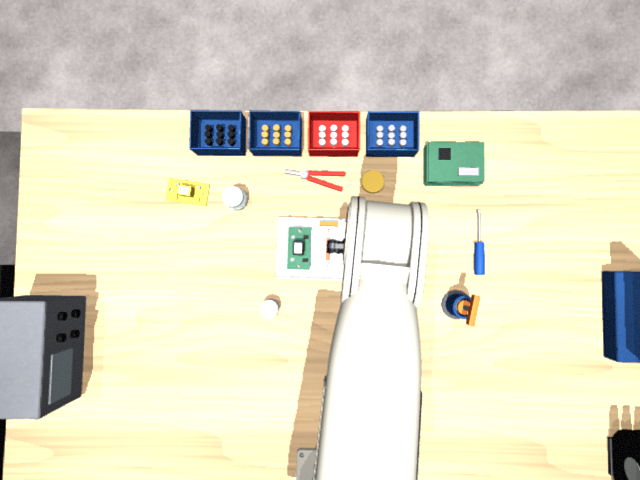

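```bash
python3 - <<'E'
from h import *
print(state()['joint_positions'])
t=snap('top');save(t,'t16',(430,270,500,340),8)
mv((.49,-.306,.27),0)
E
```

```text
[-0.0884  0.4505  0.3502  1.4744 -0.     -0.0677]
x -4.23 y -0.85 z -10.20 turn -0.24 | yaw now -1.19 rows 6.6 t=17.68
```

View pics/t16.png

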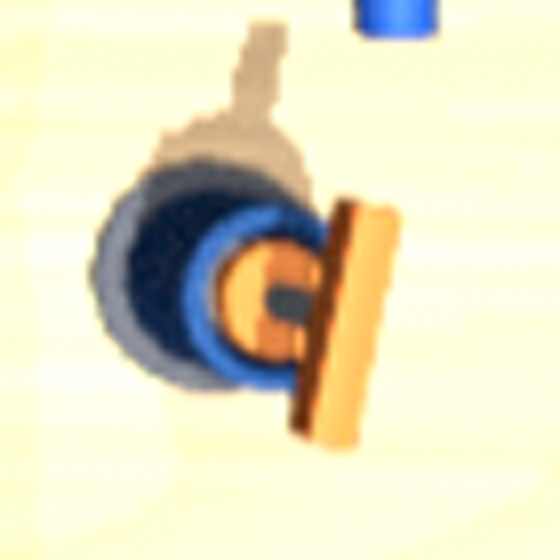

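Request:
servo_tool([
  {"x":0,"y":0,"z":-0.4,"turn":-18.2,"fingers":0},
  {"x":0,"y":0,"z":-0.4,"turn":-18.2,"fingers":0},
  {"x":0,"y":0,"z":-0.4,"turn":-18.2,"fingers":0},
  {"x":0,"y":0,"z":-0.4,"turn":-18.2,"fingers":0},
  {"x":0,"y":0,"z":-0.4,"turn":-18.2,"fingers":0},
  {"x":0,"y":0,"z":-0.4,"turn":-18.2,"fingers":0},
  {"x":0,"y":0,"z":-0.4,"turn":-18.2,"fingers":0},
  {"x":0,"y":0,"z":-0.4,"turn":-18.2,"fingers":0},
  {"x":0,"y":0,"z":-0.4,"turn":-18.2,"fingers":0},
  {"x":0,"y":0,"z":-0.4,"turn":-18.2,"fingers":0},
])

```text
time: 18.52
ee_pos: [0.601, -0.0633, 0.2488]
ee_rot: [[0.329, -0.004, -0.944], [0.944, 0.0, 0.329], [-0.001, -1.0, 0.004]]
wrist_force: [-0.9, -0.3, -0.3]
finger_gap: 0.998
```

Request:
servo_tool([
  {"x":0,"y":0,"z":0,"turn":-3.9,"fingers":0},
  {"x":0,"y":0,"z":0,"turn":-3.9,"fingers":0},
  {"x":0,"y":0,"z":0,"turn":-3.9,"fingers":0},
  {"x":0,"y":0,"z":0,"turn":-3.9,"fingers":0},
  {"x":0,"y":0,"z":0,"turn":-3.9,"fingers":0},
  {"x":0,"y":0,"z":0,"turn":-3.9,"fingers":0},
])

```text
time: 19.02
ee_pos: [0.6015, -0.0633, 0.2498]
ee_rot: [[0.003, -0.002, -1.0], [1.0, 0.0, 0.003], [0.0, -1.0, 0.002]]
wrist_force: [-0.3, 0.4, -0.2]
finger_gap: 1.001
```

```bash
python3 - <<'E'
from h import *
import pickle
s=state();print(s['ee_pos']);mv(s['ee_pos'],90)
w=snap('wrist');save(w,'w17');pickle.dump(w,open('w17.pkl','wb'))
for b in((.5622,-.148,.018),(.6457,-.1498,.018)):
    u=proj(w,b).round().astype(int);print(u);save(w,'w17_%d'%(b[0]*1000),(u[0]-40,u[1]-40,u[0]+40,u[1]+40),6,4)
E
cd pics; python3 -c "
import cv2,glob,numpy as np
f=sorted(glob.glob('w17_*.png'));cv2.imwrite('w17n.png',cv2.resize(np.hstack([cv2.imread(x) for x in f]),(800,400)));print(f)"
```

```text
[ 0.6015 -0.0633  0.2498]
x 0.00 y 0.00 z 0.00 turn -0.04 | yaw now 89.81 rows 0.0 t=19.02
[360 112]
[277 110]
['w17_562.png', 'w17_645.png']
```

View pics/w17.png

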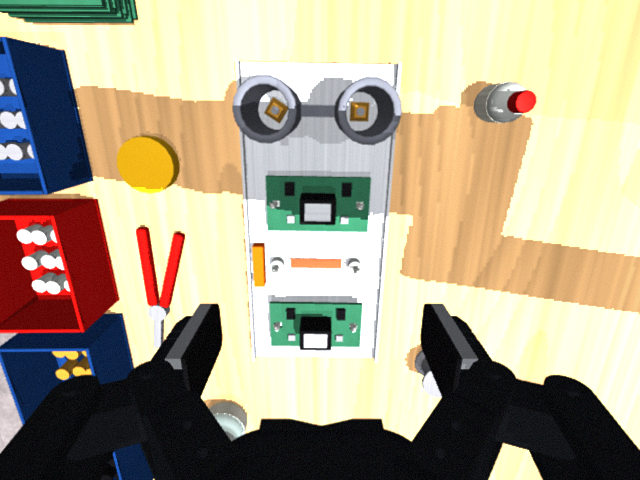

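View pics/w17n.png

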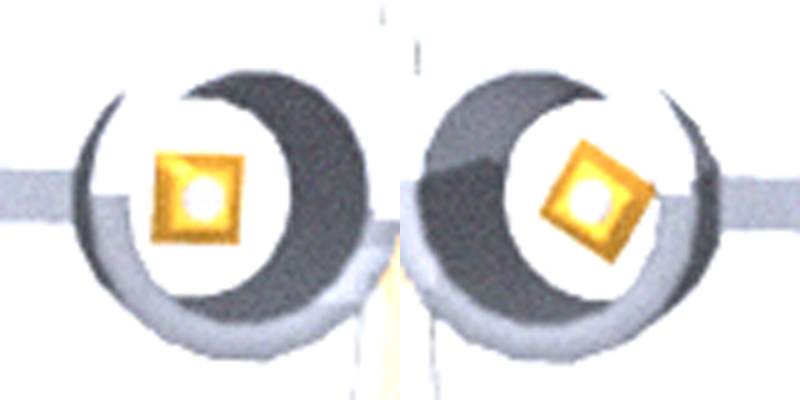

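```bash
python3 - <<'E'
from h import *
import pickle
w=pickle.load(open('w17.pkl','rb'))
def px(x,y,u0): # view px -> image
    X=x if x<400 else x-400
    return (u0[0]-40+X/400*80-.5,u0[1]-40+y/400*80-.5)
for u0,c in(((360,112),((155,152),(243,153),(240,243),(152,242))),((277,110),((583,140),(655,188),(613,262),(541,212)))):
    q=np.array([onz(w,px(*p,u0),.018)[:2] for p in c])
    a=[]
    for i in range(4):
        d=q[(i+1)%4]-q[i];a.append((np.degrees(np.arctan2(d[1],d[0]))+45)%90-45)
    print('ctr',q.mean(0),'side',[np.linalg.norm(q[(i+1)%4]-q[i]).round(4) for i in range(4)],np.array(a))
# mouths: ellipse full 
E
```

```text
ctr [ 0.5633 -0.1485] side [np.float64(0.0175), np.float64(0.017), np.float64(0.0178), np.float64(0.017)] [-0.8607  0.3197 -0.8664 -0.6418]
ctr [ 0.6464 -0.1501] side [np.float64(0.0166), np.float64(0.0167), np.float64(0.017), np.float64(0.0162)] [-32.7618 -32.6543 -34.3678 -34.0891]
```

```bash
python3 - <<'E'
from h import *
mv((.50,-.308,.26),-11)
E
```

```text
x -9.80 y -0.39 z 4.04 turn 20.17 | yaw now 89.84 rows 6.4 t=19.07
```

Request:
servo_tool([
  {"x":-9.8,"y":-0.4,"z":4,"turn":20.2,"fingers":0},
  {"x":-9.8,"y":-0.4,"z":4,"turn":20.2,"fingers":0},
  {"x":-9.8,"y":-0.4,"z":4,"turn":20.2,"fingers":0},
  {"x":-9.8,"y":-0.4,"z":4,"turn":20.2,"fingers":0},
  {"x":-9.8,"y":-0.4,"z":4,"turn":20.2,"fingers":0},
  {"x":-9.8,"y":-0.4,"z":4,"turn":20.2,"fingers":0},
  {"x":-9.8,"y":-0.4,"z":4,"turn":20.2,"fingers":0},
  {"x":-9.8,"y":-0.4,"z":4,"turn":20.2,"fingers":0},
  {"x":-9.8,"y":-0.4,"z":4,"turn":20.2,"fingers":0},
  {"x":-9.8,"y":-0.4,"z":4,"turn":20.2,"fingers":0},
])

```text
time: 19.9
ee_pos: [0.501, -0.3091, 0.2606]
ee_rot: [[0.952, -0.0, -0.305], [0.305, 0.0, 0.952], [-0.0, -1.0, 0.0]]
wrist_force: [0.1, 0.9, -0.2]
finger_gap: 1.003
```

```bash
python3 - <<'E'
from h import *
mv((.50,-.308,.26),-11)
E
```

```text
x -0.03 y 0.03 z 0.05 turn 5.76 | yaw now 17.79 rows 0.0 t=19.90
```

Request:
servo_tool([
  {"x":0,"y":0,"z":0,"turn":5.76,"fingers":0},
  {"x":0,"y":0,"z":0,"turn":5.76,"fingers":0},
  {"x":0,"y":0,"z":0,"turn":5.76,"fingers":0},
  {"x":0,"y":0,"z":0,"turn":5.76,"fingers":0},
  {"x":0,"y":0,"z":0,"turn":5.76,"fingers":0},
  {"x":0,"y":0,"z":0,"turn":5.76,"fingers":0},
  {"x":0,"y":0,"z":0,"turn":5.76,"fingers":0},
])

```text
time: 20.48
ee_pos: [0.5015, -0.3082, 0.2608]
ee_rot: [[0.984, -0.0, 0.18], [-0.18, 0.0, 0.984], [-0.0, -1.0, 0.0]]
wrist_force: [0.4, -0.2, -1.3]
finger_gap: 1.005
```

```bash
python3 - <<'E'
from h import *
import pickle
s=state();print(s['ee_pos']);mv(s['ee_pos'],-11)
w=snap('wrist');save(w,'w18');pickle.dump(w,open('w18.pkl','wb'))
print(rec(w,'wrench_bar'))
E
```

```text
[ 0.5015 -0.3082  0.2608]
x 0.00 y 0.00 z 0.00 turn 0.13 | yaw now -10.36 rows 0.0 t=20.48
[(0.82, array([ 0.4607, -0.317 ,  0.1574]))]
```

View pics/w18.png

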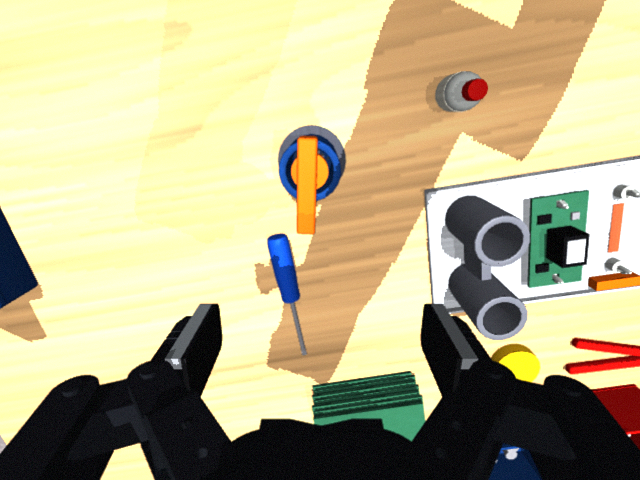

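```bash
python3 - <<'E'
from h import *
import pickle
w=pickle.load(open('w18.pkl','rb'))
save(w,'w18a',(265,120,355,240),5,1.3)
E
```

```text
(no output)
```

View pics/w18a.png

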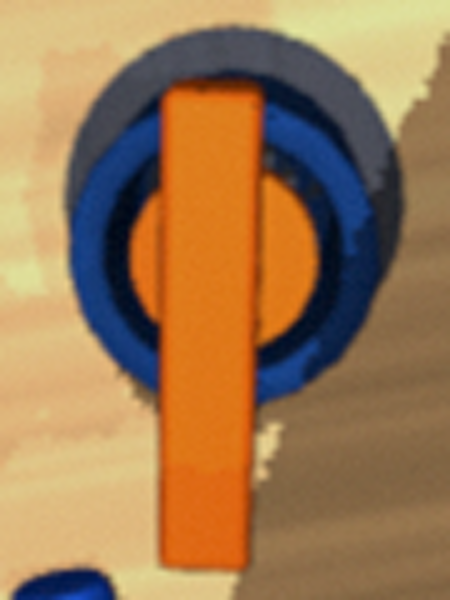

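```bash
python3 - <<'E'
from h import *
import pickle
w=pickle.load(open('w18.pkl','rb'))
P=lambda x,y,z:onz(w,(265+x/5-.5,120+y/5-.5),z)
q=np.array([P(*c,.156) for c in((163,90),(263,90),(248,568),(160,568))])
print(q);print('ctr',q.mean(0),'len',np.linalg.norm(q[0]-q[3]),'wid',np.linalg.norm(q[0]-q[1]),np.linalg.norm(q[2]-q[3]))
for a,b in((0,3),(1,2)):
    d=q[b]-q[a];print('yaw',np.degrees(np.arctan2(d[1],d[0])))
print('tube',P(224.5,240,.08),'collar',P(225,258,.082))
c=q.mean(0);mv((c[0],c[1],.2),-11)
E
```

```text
[[ 0.4326 -0.313   0.156 ]
 [ 0.4351 -0.2996  0.156 ]
 [ 0.5022 -0.3145  0.156 ]
 [ 0.4999 -0.3274  0.156 ]]
ctr [ 0.4674 -0.3136  0.156 ] len 0.06879343896214704 wid 0.013589465342831439 0.013095816884951159
yaw -12.04833741606751
yaw -12.458963204634493
tube [ 0.4649 -0.3131  0.08  ] collar [ 0.4678 -0.3135  0.082 ]
x -1.30 y 2.43 z -0.46 turn 0.12 | yaw now -10.41 rows 1.7 t=20.58
```

Request:
servo_tool([
  {"x":-1.32,"y":1,"z":-0.42,"turn":0.37,"fingers":0},
  {"x":-1.32,"y":2,"z":-0.42,"turn":0.37,"fingers":0},
  {"x":-1.32,"y":2.4,"z":-0.42,"turn":0.37,"fingers":0},
  {"x":-1.32,"y":2.4,"z":-0.42,"turn":0.37,"fingers":0},
  {"x":-1.32,"y":2.4,"z":-0.42,"turn":0.37,"fingers":0},
])

```text
time: 21.0
ee_pos: [0.4678, -0.3126, 0.2011]
ee_rot: [[0.977, 0.0, 0.213], [-0.213, 0.0, 0.977], [0.0, -1.0, 0.0]]
wrist_force: [-0.2, -0.5, -0.0]
finger_gap: 1.001
```

```bash
python3 - <<'E'
from h import *
mv((.4676,-.3125,.122),-12.25)
w=snap('wrist');save(w,'w19')
E
```

```text
x -0.01 y 3.16 z 0.00 turn -0.01 | yaw now -12.29 rows 1.9 t=21.00
```

View pics/w19.png

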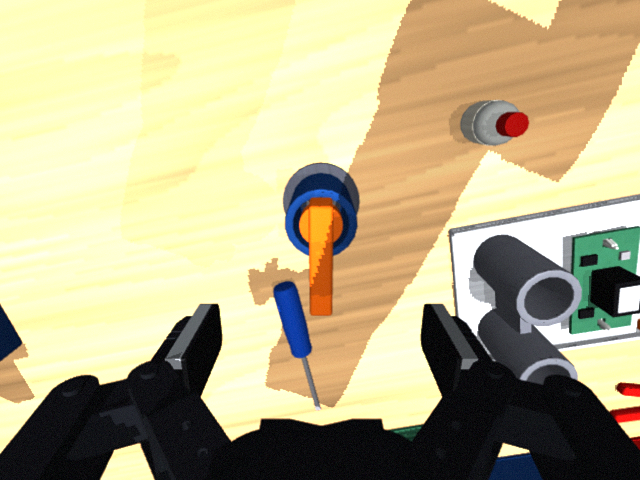

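Aligned: the bar is at column 321. Now descend and grip.

Request:
servo_tool([
  {"x":0,"y":1,"z":0,"turn":0,"fingers":0},
  {"x":0,"y":2,"z":0,"turn":0,"fingers":0},
  {"x":0,"y":3.1,"z":0,"turn":0,"fingers":0},
  {"x":0,"y":3.1,"z":0,"turn":0,"fingers":0},
  {"x":0,"y":3.1,"z":0,"turn":0,"fingers":0},
  {"x":0,"y":3.1,"z":0,"turn":0,"fingers":150},
  {"x":0,"y":3.1,"z":0,"turn":0,"fingers":200},
  {"x":0,"y":3.1,"z":0,"turn":0,"fingers":255},
  {"x":0,"y":3.1,"z":0,"turn":0,"fingers":255},
  {"x":0,"y":3.1,"z":0,"turn":0,"fingers":255},
])

```text
time: 21.88
ee_pos: [0.4677, -0.3129, 0.1244]
ee_rot: [[0.977, 0.002, 0.214], [-0.214, -0.001, 0.977], [0.002, -1.0, -0.001]]
wrist_force: [-0.3, -0.6, -0.5]
finger_gap: 0.304
```

Request:
servo_tool([
  {"x":0,"y":0,"z":0,"turn":0,"fingers":255},
  {"x":0,"y":0,"z":0,"turn":0,"fingers":255},
  {"x":0,"y":0,"z":0,"turn":0,"fingers":255},
  {"x":0,"y":0,"z":0,"turn":0,"fingers":255},
  {"x":0,"y":0,"z":0,"turn":0,"fingers":255},
])

```text
time: 22.3
ee_pos: [0.4676, -0.3129, 0.1241]
ee_rot: [[0.977, 0.001, 0.214], [-0.214, -0.001, 0.977], [0.001, -1.0, -0.001]]
wrist_force: [-0.8, 0.2, 5.3]
finger_gap: 0.158
```

Request:
servo_tool([
  {"x":0,"y":-0.5,"z":0,"turn":0,"fingers":255},
  {"x":0,"y":-1.5,"z":0,"turn":0,"fingers":255},
  {"x":0,"y":-2.5,"z":0,"turn":0,"fingers":255},
  {"x":0,"y":-3.5,"z":0,"turn":0,"fingers":255},
  {"x":0,"y":-4.5,"z":0,"turn":0,"fingers":255},
  {"x":0,"y":-5.2,"z":0,"turn":0,"fingers":255},
  {"x":0,"y":-5.2,"z":0,"turn":0,"fingers":255},
  {"x":0,"y":-5.2,"z":0,"turn":0,"fingers":255},
  {"x":0,"y":-5.2,"z":0,"turn":0,"fingers":255},
])

```text
time: 23.05
ee_pos: [0.4663, -0.312, 0.2511]
ee_rot: [[0.977, -0.003, 0.214], [-0.214, 0.002, 0.977], [-0.003, -1.0, 0.001]]
wrist_force: [0.3, 0.5, -2.4]
finger_gap: 0.154
```

```bash
python3 - <<'E'
from h import *
import pickle
s=state();print(s['ee_pos'],s['wrist_force'],s['ft_torque'],s['finger_gap'])
w=snap('wrist');save(w,'w20');pickle.dump(w,open('w20.pkl','wb'))
sc=snap('scene');save(sc,'s20',(120,60,320,220),4)
mv((.5626,-.1474,.25),89.5)
E
```

```text
[ 0.4663 -0.312   0.2511] [ 0.3437  0.4559 -2.4   ] [ 0.0294  0.0749 -0.0357] 0.15382259308987595
x 2.36 y 0.04 z 7.25 turn -20.37 | yaw now -12.34 rows 4.6 t=23.15
```

View pics/w20.png

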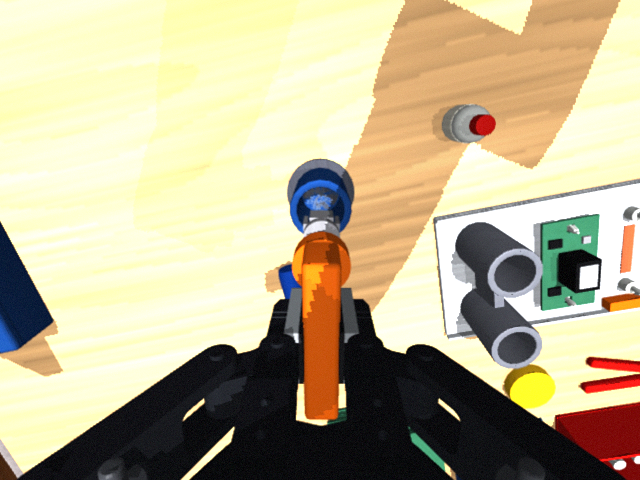

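View pics/s20.png

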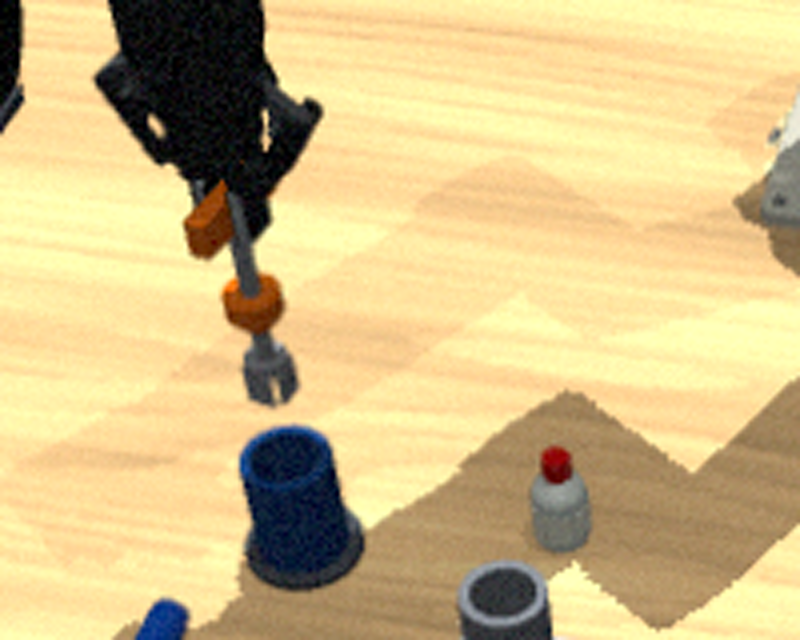

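```bash
python3 - <<'E'
from h import *
import pickle
w=pickle.load(open('w20.pkl','rb'))
for P in((0,.118,0),(0,.098,0),(0,.042,0),(0.005,.118,0)):
    c=np.linalg.inv(w['tool_from_camera'])@np.append(P,1);u=c[:2]/c[2];u=u*(1+w['k1']*(u@u))*K(w)+[w['cx'],w['cy']];print(P,u)
save(w,'w20a',(270,170,370,440),2.9,1.5)
save(w,'w20b',(280,170,360,290),6,2)
E
```

```text
(0, 0.118, 0) [322.0959 225.246 ]
(0, 0.098, 0) [322.2242 233.7234]
(0, 0.042, 0) [322.711  265.8976]
(0.005, 0.118, 0) [322.0921 231.3271]
```

View pics/w20b.png

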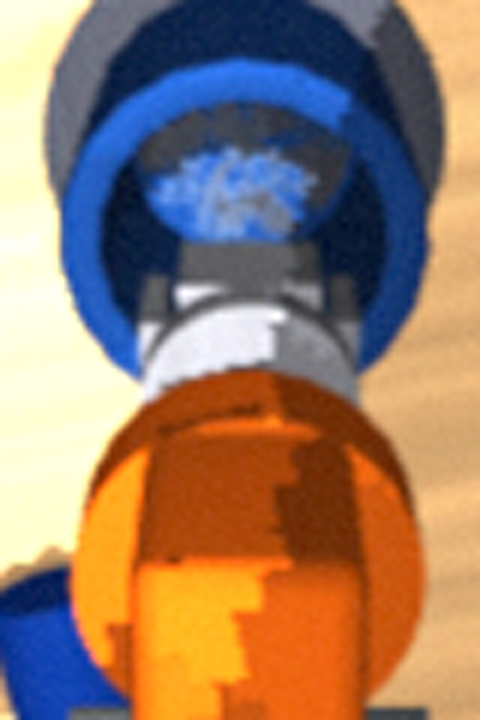

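Request:
servo_tool([
  {"x":2.36,"y":0,"z":7.25,"turn":-20.4,"fingers":255},
  {"x":2.36,"y":0,"z":7.25,"turn":-20.4,"fingers":255},
  {"x":2.36,"y":0,"z":7.25,"turn":-20.4,"fingers":255},
  {"x":2.36,"y":0,"z":7.25,"turn":-20.4,"fingers":255},
  {"x":2.36,"y":0,"z":7.25,"turn":-20.4,"fingers":255},
  {"x":2.36,"y":0,"z":7.25,"turn":-20.4,"fingers":255},
  {"x":2.36,"y":0,"z":7.25,"turn":-20.4,"fingers":255},
  {"x":2.36,"y":0,"z":7.25,"turn":-20.4,"fingers":255},
  {"x":2.36,"y":0,"z":7.25,"turn":-20.4,"fingers":255},
  {"x":2.36,"y":0,"z":7.25,"turn":-20.4,"fingers":255},
])

```text
time: 23.98
ee_pos: [0.5628, -0.1476, 0.2513]
ee_rot: [[0.505, -0.003, -0.863], [0.863, 0.001, 0.505], [-0.001, -1.0, 0.003]]
wrist_force: [0.4, 0.6, -2.5]
finger_gap: 0.157
```

```bash
python3 - <<'E'
from h import *
print(state()['ee_pos']);mv((.5626,-.1474,.25),89.5)
E
```

```text
[ 0.5628 -0.1476  0.2513]
x 0.00 y 0.05 z 0.01 turn -5.97 | yaw now 59.66 rows 0.0 t=23.98
```

Request:
servo_tool([
  {"x":0,"y":0,"z":0,"turn":-5.97,"fingers":255},
  {"x":0,"y":0,"z":0,"turn":-5.97,"fingers":255},
  {"x":0,"y":0,"z":0,"turn":-5.97,"fingers":255},
  {"x":0,"y":0,"z":0,"turn":-5.97,"fingers":255},
  {"x":0,"y":0,"z":0,"turn":-5.97,"fingers":255},
  {"x":0,"y":0,"z":0,"turn":-5.97,"fingers":255},
  {"x":0,"y":0,"z":0,"turn":-5.97,"fingers":255},
])

```text
time: 24.57
ee_pos: [0.5632, -0.148, 0.2524]
ee_rot: [[0.018, -0.002, -1.0], [1.0, 0.0, 0.018], [0.0, -1.0, 0.002]]
wrist_force: [0.0, 0.0, -1.6]
finger_gap: 0.155
```

```bash
python3 - <<'E'
from h import *
import pickle
s=state();print(s['ee_pos']);mv((.5626,-.1474,.25),89.5)
w=snap('wrist');save(w,'w21');pickle.dump(w,open('w21.pkl','wb'))
save(w,'w21b',(270,170,370,290),6,2)
print(proj(w,(.5626,-.1474,.095)),proj(w,(.5626,-.1474,.132)))
E
```

```text
[ 0.5632 -0.148   0.2524]
x 0.02 y 0.10 z 0.02 turn -0.10 | yaw now 88.99 rows 0.1 t=24.57
[322.0562 213.937 ] [322.2073 226.9855]
```

View pics/w21.png

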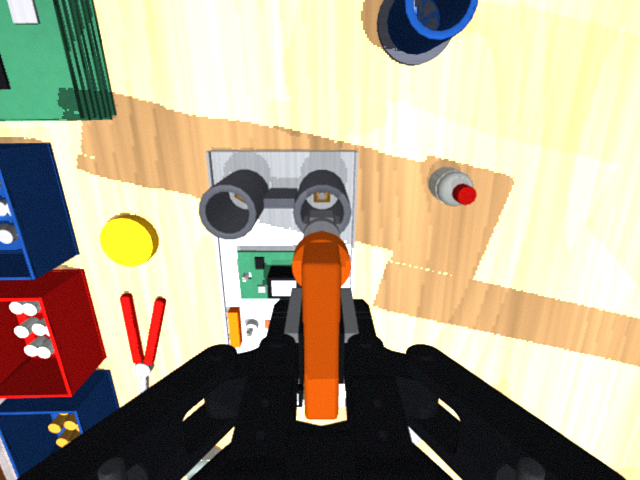

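View pics/w21b.png

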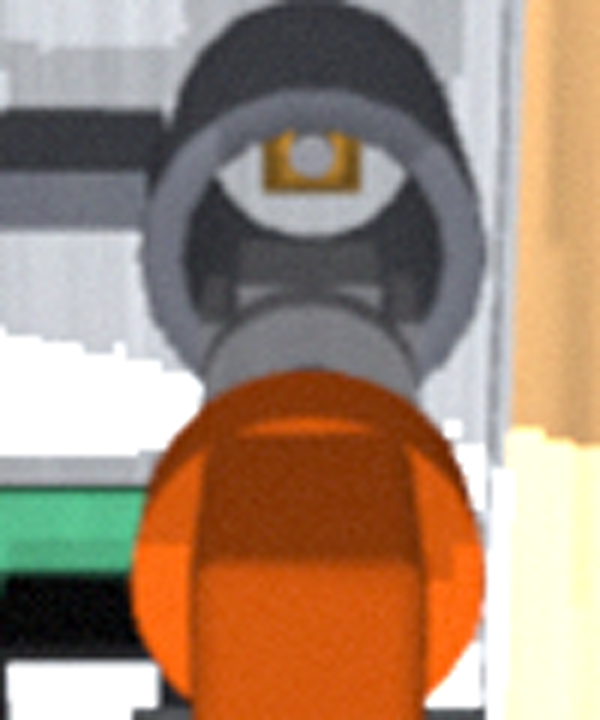

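```bash
python3 - <<'E'
from h import *
import pickle
w=pickle.load(open('w21.pkl','rb'))
P=lambda x,y,z:onz(w,(270+x/6-.5,170+y/6-.5),z)
print('mouth inner top',P(313,127,.095),'outer top',P(313,88,.095),'left/right inner',P(186,240,.095),P(440,240,.095), 'outer lr',P(143,250,.095),P(485,250,.095))
print('nut front corners',P(264,191,.018),P(360,191,.018))
print('socket rear edge',P(311,243,.134),'y ctr +.011')
print(state()['ee_pos'])
E
```

```text
mouth inner top [ 0.5626 -0.1683  0.095 ] outer top [ 0.5625 -0.174   0.095 ] left/right inner [ 0.5815 -0.1518  0.095 ] [ 0.5442 -0.1511  0.095 ] outer lr [ 0.5879 -0.1504  0.095 ] [ 0.5376 -0.1495  0.095 ]
nut front corners [ 0.5719 -0.1398  0.018 ] [ 0.5543 -0.1395  0.018 ]
socket rear edge [ 0.563  -0.1618  0.134 ] y ctr +.011
[ 0.5633 -0.148   0.2526]
```

Request:
servo_tool([
  {"x":0.04,"y":1,"z":0.02,"turn":-0.05,"fingers":255},
  {"x":0.04,"y":1.8,"z":0.02,"turn":-0.05,"fingers":255},
  {"x":0.04,"y":2.6,"z":0.02,"turn":-0.05,"fingers":255},
  {"x":0.04,"y":3.35,"z":0.02,"turn":-0.05,"fingers":255},
  {"x":0.04,"y":3.35,"z":0.02,"turn":-0.05,"fingers":255},
  {"x":0.04,"y":3.35,"z":0.02,"turn":-0.05,"fingers":255},
])

```text
time: 25.12
ee_pos: [0.5621, -0.1468, 0.1686]
ee_rot: [[0.012, -0.003, -1.0], [1.0, 0.001, 0.012], [0.001, -1.0, 0.003]]
wrist_force: [-0.4, -0.0, -1.6]
finger_gap: 0.154
```

```bash
python3 - <<'E'
from h import *
import pickle
s=state();print(s['ee_pos'],s['wrist_force']);
w=snap('wrist');save(w,'w22b',(260,170,380,290),6,2)
sc=snap('scene');save(sc,'s22',(200,140,320,280),4)
E
```

```text
[ 0.5621 -0.1468  0.1686] [-0.3912 -0.0176 -1.5566]
```

View pics/w22b.png

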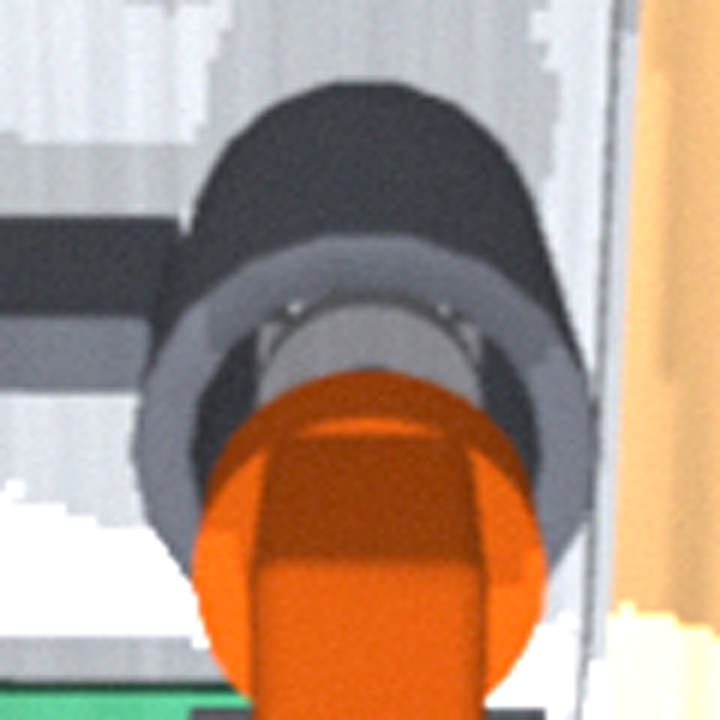

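View pics/s22.png

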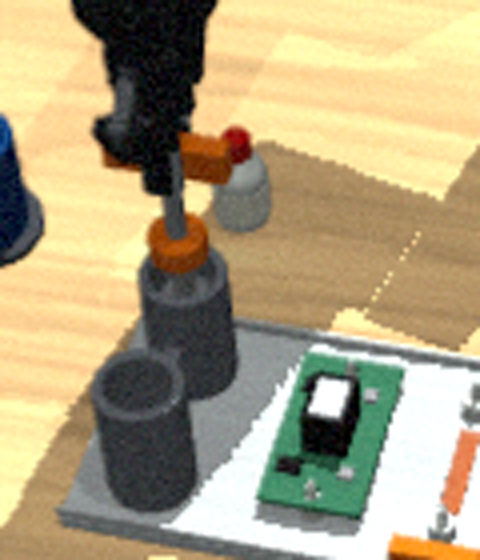

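Request:
servo_tool([
  {"x":0,"y":0.3,"z":0,"turn":0,"fingers":255},
  {"x":0,"y":0.6,"z":0,"turn":0,"fingers":255},
  {"x":0,"y":0.95,"z":0,"turn":0,"fingers":255},
  {"x":0,"y":0.95,"z":0,"turn":0,"fingers":255},
  {"x":0,"y":0.95,"z":0,"turn":0,"fingers":255},
])

```text
time: 25.63
ee_pos: [0.5623, -0.1469, 0.1448]
ee_rot: [[0.011, -0.002, -1.0], [1.0, 0.001, 0.011], [0.001, -1.0, 0.002]]
wrist_force: [0.3, -0.4, -1.9]
finger_gap: 0.152
```

Request:
servo_tool([
  {"x":0,"y":0.2,"z":0,"turn":0,"fingers":255},
  {"x":0,"y":0.4,"z":0,"turn":0,"fingers":255},
  {"x":0,"y":0.5,"z":0,"turn":0,"fingers":255},
  {"x":0,"y":0.5,"z":0,"turn":0,"fingers":255},
])

```text
time: 25.97
ee_pos: [0.5625, -0.1469, 0.1324]
ee_rot: [[0.011, -0.002, -1.0], [1.0, 0.0, 0.011], [0.0, -1.0, 0.002]]
wrist_force: [-0.5, 1.2, -1.7]
finger_gap: 0.153
```

Request:
servo_tool([
  {"x":0,"y":0.1,"z":0,"turn":0,"fingers":255},
  {"x":0,"y":0.17,"z":0,"turn":0,"fingers":255},
  {"x":0,"y":0.17,"z":0,"turn":0,"fingers":255},
  {"x":0,"y":0.17,"z":0,"turn":0,"fingers":255},
])

```text
time: 26.3
ee_pos: [0.5631, -0.147, 0.129]
ee_rot: [[0.011, -0.0, -1.0], [1.0, 0.0, 0.011], [0.0, -1.0, 0.0]]
wrist_force: [-0.8, -1.2, -1.9]
finger_gap: 0.155
```

Request:
servo_tool([
  {"x":0,"y":0,"z":0,"turn":1.2,"fingers":255},
  {"x":0,"y":0,"z":0,"turn":2.4,"fingers":255},
  {"x":0,"y":0,"z":0,"turn":3.6,"fingers":255},
  {"x":0,"y":0,"z":0,"turn":4.8,"fingers":255},
  {"x":0,"y":0,"z":0,"turn":6,"fingers":255},
  {"x":0,"y":0,"z":0,"turn":7.2,"fingers":255},
  {"x":0,"y":0,"z":0,"turn":8.4,"fingers":255},
  {"x":0,"y":0,"z":0,"turn":9.6,"fingers":255},
  {"x":0,"y":0,"z":0,"turn":10.8,"fingers":255},
  {"x":0,"y":0,"z":0,"turn":12,"fingers":255},
])

```text
time: 27.13
ee_pos: [0.5627, -0.1473, 0.1291]
ee_rot: [[0.874, -0.001, -0.486], [0.486, -0.001, 0.874], [-0.001, -1.0, -0.0]]
wrist_force: [-1.2, -1.0, -2.9]
finger_gap: 0.157
```

```bash
cat > st.py <<'E'
from h import *
s=state();R=s['ee_rot'];print('t %.2f'%s['time'],s['ee_pos'],'F',s['wrist_force'],'T',s['ft_torque'],'gap %.3f'%s['finger_gap'],'yaw %.2f'%np.degrees(np.arctan2(R[1,0],R[0,0])),'j',s['joint_positions'],'eff',s['effort'][-1])
E
python3 st.py
```

```text
t 27.13 [ 0.5627 -0.1473  0.1291] F [-1.2284 -1.0064 -2.9046] T [-0.1432  0.2579  0.1092] gap 0.157 yaw 29.10 j [-0.2556  0.4615  0.0522  1.1622 -0.0007 -0.7635] eff -0.9015763364732265
```

Request:
servo_tool([
  {"x":0,"y":0,"z":0,"turn":1.2,"fingers":255},
  {"x":0,"y":0,"z":0,"turn":2.4,"fingers":255},
  {"x":0,"y":0,"z":0,"turn":3.6,"fingers":255},
  {"x":0,"y":0,"z":0,"turn":4.8,"fingers":255},
  {"x":0,"y":0,"z":0,"turn":6,"fingers":255},
  {"x":0,"y":0,"z":0,"turn":7.2,"fingers":255},
  {"x":0,"y":0,"z":0,"turn":8.4,"fingers":255},
  {"x":0,"y":0,"z":0,"turn":9.6,"fingers":255},
  {"x":0,"y":0,"z":0,"turn":10.8,"fingers":255},
  {"x":0,"y":0,"z":0,"turn":12,"fingers":255},
])

```text
time: 27.97
ee_pos: [0.5626, -0.1474, 0.1291]
ee_rot: [[0.858, -0.001, 0.514], [-0.514, -0.001, 0.858], [-0.0, -1.0, -0.001]]
wrist_force: [-1.6, 0.2, -2.7]
finger_gap: 0.154
```

```bash
python3 st.py
```

```text
t 27.97 [ 0.5626 -0.1474  0.1291] F [-1.6401  0.1706 -2.6824] T [-0.1822  0.2993  0.1357] gap 0.154 yaw -30.91 j [-0.2557  0.4615  0.0522  1.1622 -0.0009  0.2837] eff -0.9019218944013119
```

Request:
servo_tool([
  {"x":0,"y":0,"z":0,"turn":1.2,"fingers":255},
  {"x":0,"y":0,"z":0,"turn":2.4,"fingers":255},
  {"x":0,"y":0,"z":0,"turn":3.6,"fingers":255},
  {"x":0,"y":0,"z":0,"turn":4.8,"fingers":255},
  {"x":0,"y":0,"z":0,"turn":6,"fingers":255},
  {"x":0,"y":0,"z":0,"turn":7.2,"fingers":255},
  {"x":0,"y":0,"z":0,"turn":8.4,"fingers":255},
  {"x":0,"y":0,"z":0,"turn":9.6,"fingers":255},
  {"x":0,"y":0,"z":0,"turn":10.8,"fingers":255},
  {"x":0,"y":0,"z":0,"turn":12,"fingers":255},
])

```text
time: 28.8
ee_pos: [0.5626, -0.1473, 0.1291]
ee_rot: [[-0.016, -0.001, 1.0], [-1.0, -0.001, -0.016], [0.001, -1.0, -0.001]]
wrist_force: [-1.0, -0.4, -1.8]
finger_gap: 0.156
```

```bash
python3 st.py
```

```text
t 28.80 [ 0.5626 -0.1473  0.1291] F [-0.9912 -0.351  -1.8235] T [-0.1824  0.3927  0.1683] gap 0.156 yaw -90.91 j [-0.2557  0.4614  0.0521  1.1623 -0.0008  1.3309] eff -0.9020925499498844
```

Request:
servo_tool([
  {"x":0,"y":0,"z":0,"turn":1.2,"fingers":255},
  {"x":0,"y":0,"z":0,"turn":2.4,"fingers":255},
  {"x":0,"y":0,"z":0,"turn":3.6,"fingers":255},
  {"x":0,"y":0,"z":0,"turn":4.8,"fingers":255},
  {"x":0,"y":0,"z":0,"turn":6,"fingers":255},
  {"x":0,"y":0,"z":0,"turn":7.2,"fingers":255},
  {"x":0,"y":0,"z":0,"turn":8.2,"fingers":255},
  {"x":0,"y":0,"z":0,"turn":8.8,"fingers":255},
  {"x":0,"y":0,"z":0,"turn":9.2,"fingers":255},
])

```text
time: 29.55
ee_pos: [0.5626, -0.1473, 0.1291]
ee_rot: [[-0.728, -0.001, 0.685], [-0.685, -0.001, -0.728], [0.001, -1.0, -0.0]]
wrist_force: [-1.1, -0.3, -1.2]
finger_gap: 0.153
```

```bash
python3 st.py
```

```text
t 29.55 [ 0.5626 -0.1473  0.1291] F [-1.1116 -0.2541 -1.2486] T [-0.2189  0.2943  0.1117] gap 0.153 yaw -136.74 j [-0.2556  0.4615  0.0521  1.1623 -0.0008  2.131 ] eff -0.09095756337046623
```

Request:
servo_tool([
  {"x":0,"y":0,"z":0,"turn":0.3,"fingers":255},
  {"x":0,"y":0,"z":0,"turn":0.6,"fingers":255},
  {"x":0,"y":0,"z":0,"turn":0.6,"fingers":255},
])

```text
time: 29.8
ee_pos: [0.5626, -0.1473, 0.1291]
ee_rot: [[-0.762, -0.001, 0.648], [-0.648, -0.001, -0.762], [0.001, -1.0, -0.0]]
wrist_force: [-0.5, 0.3, -1.6]
finger_gap: 0.154
```

```bash
python3 st.py
```

```text
t 29.80 [ 0.5626 -0.1473  0.1291] F [-0.4831  0.3296 -1.5731] T [-0.1612  0.3686  0.0812] gap 0.154 yaw -139.64 j [-0.2557  0.4614  0.0522  1.1622 -0.0007  2.1815] eff 0.2747049741446972
```

Request:
servo_tool([
  {"x":0,"y":0,"z":0,"turn":0.4,"fingers":255},
  {"x":0,"y":0,"z":0,"turn":0.8,"fingers":255},
  {"x":0,"y":0,"z":0,"turn":0.8,"fingers":255},
])

```text
time: 30.05
ee_pos: [0.5627, -0.1473, 0.1291]
ee_rot: [[-0.805, -0.001, 0.593], [-0.593, -0.0, -0.805], [0.001, -1.0, -0.0]]
wrist_force: [-1.0, -1.1, -0.8]
finger_gap: 0.154
```

```bash
python3 st.py
```

```text
t 30.05 [ 0.5627 -0.1473  0.1291] F [-1.0477 -1.123  -0.8445] T [-0.2317  0.4666  0.1287] gap 0.154 yaw -143.62 j [-0.2557  0.4614  0.0522  1.1621 -0.0006  2.2509] eff 0.3258298058062792
```

Request:
servo_tool([
  {"x":0,"y":0,"z":0,"turn":0.3,"fingers":255},
  {"x":0,"y":0,"z":0,"turn":0.6,"fingers":255},
  {"x":0,"y":0,"z":0,"turn":0.6,"fingers":255},
])

```text
time: 30.3
ee_pos: [0.5627, -0.1473, 0.1291]
ee_rot: [[-0.835, -0.001, 0.551], [-0.551, -0.0, -0.835], [0.001, -1.0, -0.0]]
wrist_force: [-1.0, -1.1, -0.7]
finger_gap: 0.154
```

```bash
python3 st.py
```

```text
t 30.30 [ 0.5627 -0.1473  0.1291] F [-0.9727 -1.1153 -0.718 ] T [-0.233   0.5083  0.1058] gap 0.154 yaw -146.58 j [-0.2557  0.4615  0.0522  1.1621 -0.0006  2.3026] eff 0.274500148370862
```

Request:
servo_tool([
  {"x":0,"y":0,"z":0,"turn":0.3,"fingers":255},
  {"x":0,"y":0,"z":0,"turn":0.5,"fingers":255},
  {"x":0,"y":0,"z":0,"turn":0.5,"fingers":255},
])

```text
time: 30.55
ee_pos: [0.5628, -0.1472, 0.1291]
ee_rot: [[-0.858, -0.001, 0.514], [-0.514, -0.0, -0.858], [0.001, -1.0, -0.0]]
wrist_force: [-1.6, -1.1, -1.9]
finger_gap: 0.152
```

```bash
python3 st.py
```

```text
t 30.55 [ 0.5628 -0.1472  0.1291] F [-1.5839 -1.1359 -1.9348] T [-0.3089  0.6174  0.1245] gap 0.152 yaw -149.09 j [-0.2557  0.4615  0.0523  1.162  -0.0004  2.3464] eff 0.22091236431151628
```

Request:
servo_tool([
  {"x":0,"y":0,"z":0,"turn":0.3,"fingers":255},
  {"x":0,"y":0,"z":0,"turn":0.5,"fingers":255},
  {"x":0,"y":0,"z":0,"turn":0.5,"fingers":255},
])

```text
time: 30.8
ee_pos: [0.5629, -0.1472, 0.1291]
ee_rot: [[-0.88, -0.0, 0.476], [-0.476, -0.0, -0.88], [0.0, -1.0, 0.0]]
wrist_force: [-1.3, -1.5, -0.4]
finger_gap: 0.157
```

```bash
python3 st.py
```

```text
t 30.80 [ 0.5629 -0.1472  0.1291] F [-1.2888 -1.4843 -0.4118] T [-0.3698  0.6651  0.1321] gap 0.157 yaw -151.60 j [-0.2556  0.4615  0.0523  1.1618 -0.0003  2.3903] eff 0.26831637136638165
```

Request:
servo_tool([
  {"x":0,"y":0,"z":0,"turn":0.3,"fingers":255},
  {"x":0,"y":0,"z":0,"turn":0.6,"fingers":255},
  {"x":0,"y":0,"z":0,"turn":0.6,"fingers":255},
])

```text
time: 31.05
ee_pos: [0.563, -0.1472, 0.1291]
ee_rot: [[-0.903, -0.0, 0.43], [-0.43, -0.0, -0.903], [0.0, -1.0, 0.0]]
wrist_force: [-1.7, -0.2, -1.8]
finger_gap: 0.154
```

```bash
python3 st.py; python3 - <<'E'
from h import *
w=snap('wrist');save(w,'w23')
E
```

```text
t 31.05 [ 0.563  -0.1472  0.1291] F [-1.6859 -0.1916 -1.7599] T [-0.3482  0.6905  0.3628] gap 0.154 yaw -154.56 j [-0.2555  0.4615  0.0523  1.1618 -0.0003  2.4421] eff 0.5736863426864147
```

View pics/w23.png

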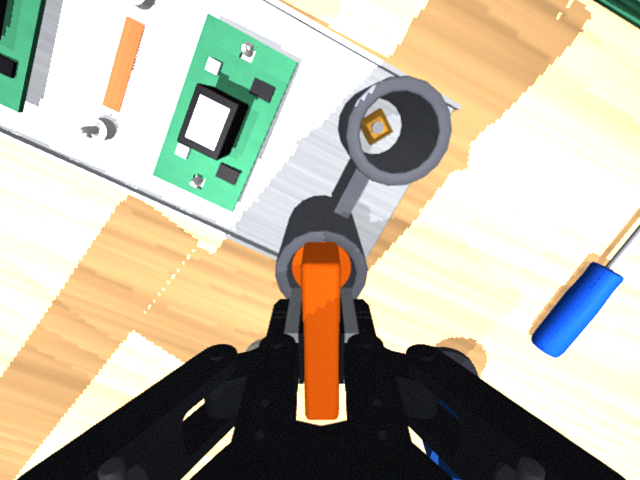

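Request:
servo_tool([
  {"x":0,"y":0,"z":0,"turn":0.3,"fingers":255},
  {"x":0,"y":0,"z":0,"turn":0.5,"fingers":255},
  {"x":0,"y":0,"z":0,"turn":0.5,"fingers":255},
])

```text
time: 31.35
ee_pos: [0.563, -0.1471, 0.1291]
ee_rot: [[-0.921, -0.0, 0.39], [-0.39, -0.0, -0.921], [0.0, -1.0, 0.0]]
wrist_force: [-1.3, -0.9, -1.2]
finger_gap: 0.153
```

```bash
python3 st.py
```

```text
t 31.35 [ 0.563  -0.1471  0.1291] F [-1.3461 -0.9494 -1.2277] T [-0.4196  0.7008  0.5823] gap 0.153 yaw -157.07 j [-0.2554  0.4616  0.0523  1.1617 -0.0003  2.4859] eff 0.6870052590966225
```

Request:
servo_tool([
  {"x":0,"y":0,"z":0,"turn":-0.4,"fingers":255},
  {"x":0,"y":0,"z":0,"turn":-1.0,"fingers":255},
  {"x":0,"y":0,"z":0,"turn":-1.0,"fingers":255},
])

```text
time: 31.6
ee_pos: [0.5629, -0.1471, 0.129]
ee_rot: [[-0.884, -0.0, 0.468], [-0.468, 0.0, -0.884], [0.0, -1.0, -0.0]]
wrist_force: [-2.3, -0.7, -1.2]
finger_gap: 0.155
```

```bash
python3 st.py
```

```text
t 31.60 [ 0.5629 -0.1471  0.129 ] F [-2.3053 -0.7163 -1.2115] T [-0.3122  0.6658  0.1209] gap 0.155 yaw -152.07 j [-0.2556  0.4617  0.0522  1.1617 -0.      2.3985] eff -0.18593683373183012
```

Request:
servo_tool([
  {"x":0,"y":-0.5,"z":0,"turn":0,"fingers":255},
  {"x":0,"y":-1.2,"z":0,"turn":0,"fingers":255},
  {"x":0,"y":-2,"z":0,"turn":0,"fingers":255},
  {"x":0,"y":-3,"z":0,"turn":0,"fingers":255},
  {"x":0,"y":-4,"z":0,"turn":0,"fingers":255},
  {"x":0,"y":-4.9,"z":0,"turn":0,"fingers":255},
  {"x":0,"y":-4.9,"z":0,"turn":0,"fingers":255},
  {"x":0,"y":-4.9,"z":0,"turn":0,"fingers":255},
])

```text
time: 32.27
ee_pos: [0.5648, -0.1471, 0.2532]
ee_rot: [[-0.884, 0.005, 0.467], [-0.467, -0.0, -0.884], [-0.005, -1.0, 0.003]]
wrist_force: [0.1, -0.1, -3.1]
finger_gap: 0.155
```

```bash
python3 st.py; python3 - <<'E'
from h import *
mv((.6458,-.1488,.25),56.3)
E
```

```text
t 32.27 [ 0.5648 -0.1471  0.2532] F [ 0.0772 -0.063  -3.1317] T [-0.0131  0.0007  0.0073] gap 0.155 yaw -152.17 j [-0.2553  0.3992  0.2838  1.4502  0.0011  2.4005] eff 0.006185766833368689
x -2.83 y 0.15 z 1.57 turn 30.31 | yaw now -152.17 rows 1.9 t=32.27
```

Request:
servo_tool([
  {"x":-2.83,"y":0,"z":1.57,"turn":-28,"fingers":255},
  {"x":-2.83,"y":0,"z":1.57,"turn":-28,"fingers":255},
  {"x":-2.83,"y":0,"z":1.57,"turn":-28,"fingers":255},
  {"x":-2.83,"y":0,"z":1.57,"turn":-28,"fingers":255},
  {"x":-2.83,"y":0,"z":1.57,"turn":-28,"fingers":255},
  {"x":-2.83,"y":0,"z":1.57,"turn":-28,"fingers":255},
  {"x":-2.83,"y":0,"z":1.57,"turn":-28,"fingers":255},
  {"x":-2.83,"y":0,"z":1.57,"turn":-28,"fingers":255},
  {"x":-2.83,"y":0,"z":1.57,"turn":-28,"fingers":255},
  {"x":-2.83,"y":0,"z":1.57,"turn":-28,"fingers":255},
])

```text
time: 33.1
ee_pos: [0.6436, -0.1483, 0.2488]
ee_rot: [[0.17, -0.003, 0.985], [-0.985, 0.002, 0.17], [-0.002, -1.0, -0.003]]
wrist_force: [-0.3, 0.1, -2.0]
finger_gap: 0.156
```

Request:
servo_tool([
  {"x":0,"y":0,"z":0,"turn":-20,"fingers":255},
  {"x":0,"y":0,"z":0,"turn":-20,"fingers":255},
  {"x":0,"y":0,"z":0,"turn":-20,"fingers":255},
  {"x":0,"y":0,"z":0,"turn":-20,"fingers":255},
  {"x":0,"y":0,"z":0,"turn":-20,"fingers":255},
  {"x":0,"y":0,"z":0,"turn":-20,"fingers":255},
  {"x":0,"y":0,"z":0,"turn":-20,"fingers":255},
  {"x":0,"y":0,"z":0,"turn":-20,"fingers":255},
  {"x":0,"y":0,"z":0,"turn":-20,"fingers":255},
])

```text
time: 33.85
ee_pos: [0.6436, -0.1483, 0.2489]
ee_rot: [[0.963, -0.003, 0.271], [-0.271, 0.002, 0.963], [-0.003, -1.0, 0.001]]
wrist_force: [-1.1, 1.0, -2.2]
finger_gap: 0.156
```

```bash
python3 st.py; python3 - <<'E'
from h import *
mv((.6458,-.1488,.25),56.3)
E
```

```text
t 33.85 [ 0.6436 -0.1483  0.2489] F [-1.0619  1.0387 -2.1981] T [-0.0319  0.0096 -0.0264] gap 0.156 yaw -15.73 j [-0.2268  0.5799  0.5606  1.5548  0.0009  0.0477] eff 1.2348481267690659
x 0.09 y -0.05 z 0.00 turn -14.41 | yaw now -15.73 rows 0.1 t=33.85
```

Request:
servo_tool([
  {"x":0.06,"y":0,"z":0,"turn":-14.4,"fingers":255},
  {"x":0.06,"y":0,"z":0,"turn":-14.4,"fingers":255},
  {"x":0.06,"y":0,"z":0,"turn":-14.4,"fingers":255},
  {"x":0.06,"y":0,"z":0,"turn":-14.4,"fingers":255},
  {"x":0.06,"y":0,"z":0,"turn":-14.4,"fingers":255},
  {"x":0.06,"y":0,"z":0,"turn":-14.4,"fingers":255},
  {"x":0.06,"y":0,"z":0,"turn":-14.4,"fingers":255},
  {"x":0.06,"y":0,"z":0,"turn":-14.4,"fingers":255},
  {"x":0.06,"y":0,"z":0,"turn":-14.4,"fingers":255},
  {"x":0.06,"y":0,"z":0,"turn":-14.4,"fingers":255},
])

```text
time: 34.68
ee_pos: [0.645, -0.1487, 0.2488]
ee_rot: [[0.561, -0.003, -0.828], [0.828, 0.002, 0.561], [-0.0, -1.0, 0.004]]
wrist_force: [0.4, -0.4, -2.3]
finger_gap: 0.154
```

Request:
servo_tool([
  {"x":0,"y":0,"z":0,"turn":-0.1,"fingers":255},
  {"x":0,"y":0,"z":0,"turn":-0.1,"fingers":255},
  {"x":0,"y":0,"z":0,"turn":-0.1,"fingers":255},
])

```text
time: 34.93
ee_pos: [0.6452, -0.1489, 0.2502]
ee_rot: [[0.56, -0.002, -0.828], [0.828, 0.001, 0.56], [-0.0, -1.0, 0.002]]
wrist_force: [0.1, 0.8, -1.6]
finger_gap: 0.153
```

```bash
python3 st.py; python3 - <<'E'
from h import *
import pickle
mv((.6458,-.1488,.25),56.3)
w=snap('wrist');save(w,'w24');pickle.dump(w,open('w24.pkl','wb'))
save(w,'w24b',(270,150,370,270),6,2)
u=proj(w,(.5628,-.1472,.02)).astype(int);print(u);save(w,'w24c',(u[0]-40,u[1]-40,u[0]+40,u[1]+40),7,3)
E
```

```text
t 34.93 [ 0.6452 -0.1489  0.2502] F [ 0.0945  0.7954 -1.5635] T [ 0.0285  0.0351 -0.0196] gap 0.153 yaw 55.92 j [-0.227   0.5826  0.5685  1.5586  0.0003 -1.2029] eff -0.0001658034443607903
x 0.02 y 0.01 z -0.02 turn -0.08 | yaw now 55.92 rows 0.0 t=34.93
[388 152]
```

View pics/w24.png

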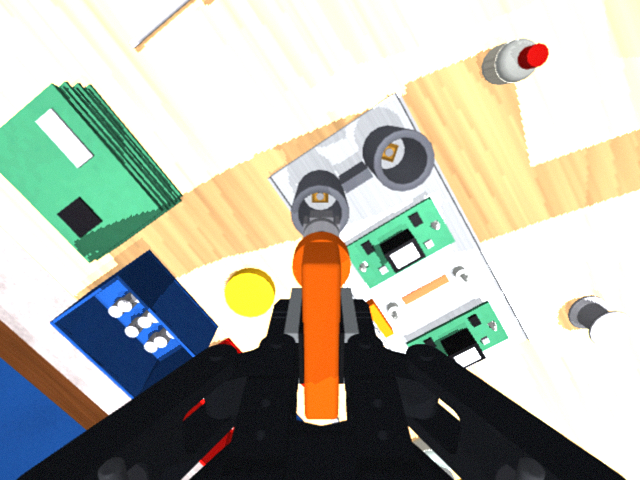

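View pics/w24b.png

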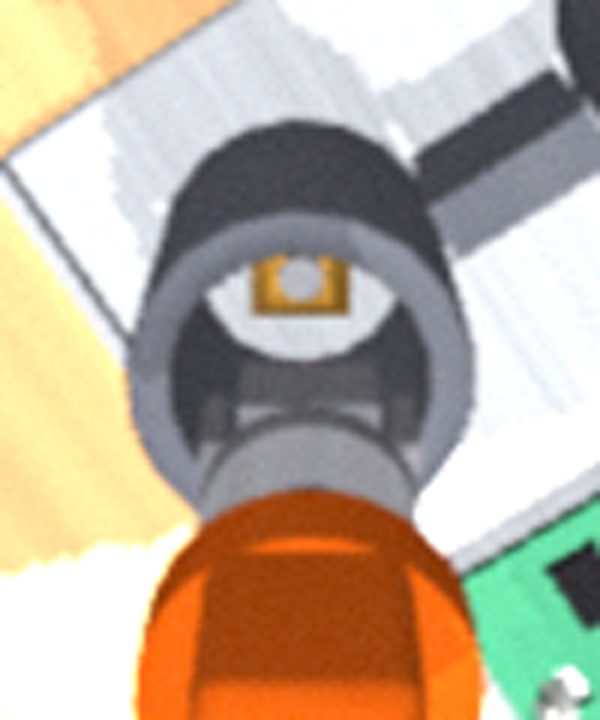

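View pics/w24c.png

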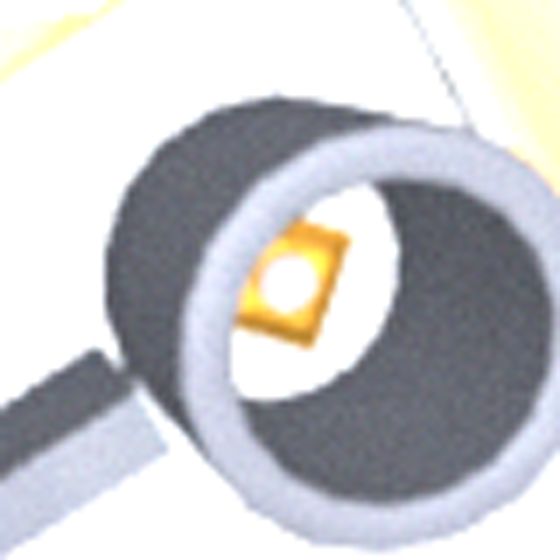

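```bash
python3 - <<'E'
from h import *
import pickle
w=pickle.load(open('w24.pkl','rb'))
P=lambda x,y:onz(w,(348+x/7-.5,112+y/7-.5),.018)
Q=lambda x,y:onz(w,(270+x/6-.5,150+y/6-.5),.018)
def yaw(a,b):
    d=b-a;return (np.degrees(np.arctan2(d[1],d[0]))+90)%90
print('nut1',yaw(P(350,238),P(310,345)),yaw(P(234,322),P(310,345)),yaw(P(305,220),P(350,238)))
print('nut2',yaw(Q(252,315),Q(347,315)))
E
```

```text
nut1 38.584864526144884 39.51091845053446 35.09146369112693
nut2 55.87086552985576
```

Request:
servo_tool([
  {"x":0.06,"y":0,"z":-0.05,"turn":0,"fingers":255},
  {"x":0.06,"y":1,"z":-0.05,"turn":0,"fingers":255},
  {"x":0.06,"y":1.8,"z":-0.05,"turn":0,"fingers":255},
  {"x":0.06,"y":2.6,"z":-0.05,"turn":0,"fingers":255},
  {"x":0.06,"y":3.2,"z":-0.05,"turn":0,"fingers":255},
  {"x":0.06,"y":3.2,"z":-0.05,"turn":0,"fingers":255},
  {"x":0.06,"y":3.2,"z":-0.05,"turn":0,"fingers":255},
])

```text
time: 35.57
ee_pos: [0.6467, -0.1484, 0.1707]
ee_rot: [[0.559, -0.002, -0.829], [0.829, 0.001, 0.559], [-0.001, -1.0, 0.002]]
wrist_force: [-0.5, 0.9, -1.6]
finger_gap: 0.155
```

```bash
python3 st.py; python3 - <<'E'
from h import *
w=snap('wrist');save(w,'w25b',(260,170,380,290),6,2)
E
```

```text
t 35.57 [ 0.6467 -0.1484  0.1707] F [-0.4915  0.9341 -1.5775] T [ 0.0456 -0.0448 -0.0266] gap 0.155 yaw 56.04 j [-0.2256  0.6026  0.3983  1.3689  0.0001 -1.2037] eff 0.005498089303728193
```

View pics/w25b.png

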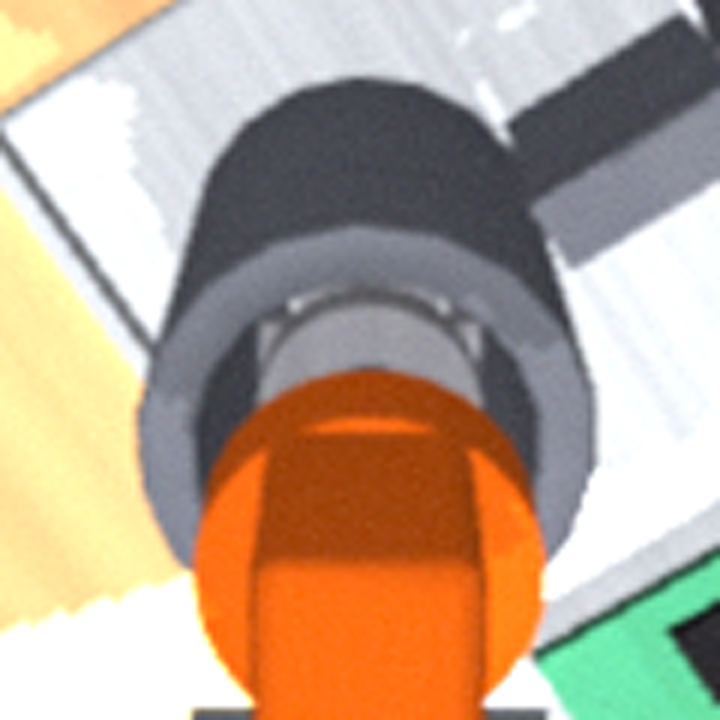

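Centred. Continue down.

Request:
servo_tool([
  {"x":0,"y":0.3,"z":0,"turn":0,"fingers":255},
  {"x":0,"y":0.7,"z":0,"turn":0,"fingers":255},
  {"x":0,"y":1.0,"z":0,"turn":0,"fingers":255},
  {"x":0,"y":1.0,"z":0,"turn":0,"fingers":255},
  {"x":0,"y":1.0,"z":0,"turn":0,"fingers":255},
])

```text
time: 36.03
ee_pos: [0.6467, -0.1484, 0.1456]
ee_rot: [[0.558, -0.002, -0.83], [0.83, 0.0, 0.558], [-0.001, -1.0, 0.002]]
wrist_force: [0.3, 0.3, -0.9]
finger_gap: 0.152
```

Request:
servo_tool([
  {"x":0,"y":0.2,"z":0,"turn":0,"fingers":255},
  {"x":0,"y":0.4,"z":0,"turn":0,"fingers":255},
  {"x":0,"y":0.55,"z":0,"turn":0,"fingers":255},
  {"x":0,"y":0.55,"z":0,"turn":0,"fingers":255},
])

```text
time: 36.37
ee_pos: [0.6466, -0.1484, 0.1315]
ee_rot: [[0.558, -0.002, -0.83], [0.83, 0.0, 0.558], [-0.001, -1.0, 0.002]]
wrist_force: [0.3, 0.2, -1.6]
finger_gap: 0.151
```

```bash
python3 st.py
```

```text
t 36.37 [ 0.6466 -0.1484  0.1315] F [ 0.2535  0.2248 -1.6069] T [ 0.0379  0.017  -0.0099] gap 0.151 yaw 56.08 j [-0.2256  0.6215  0.3285  1.2799 -0.     -1.2044] eff 0.00010838239404620253
```

Request:
servo_tool([
  {"x":0,"y":0.1,"z":0,"turn":0,"fingers":255},
  {"x":0,"y":0.1,"z":0,"turn":1.2,"fingers":255},
  {"x":0,"y":0.1,"z":0,"turn":2.4,"fingers":255},
  {"x":0,"y":0.1,"z":0,"turn":3.6,"fingers":255},
  {"x":0,"y":0.1,"z":0,"turn":4.8,"fingers":255},
  {"x":0,"y":0.1,"z":0,"turn":6,"fingers":255},
  {"x":0,"y":0.1,"z":0,"turn":7.2,"fingers":255},
  {"x":0,"y":0.1,"z":0,"turn":8.4,"fingers":255},
  {"x":0,"y":0.1,"z":0,"turn":9.6,"fingers":255},
  {"x":0,"y":0.1,"z":0,"turn":10.8,"fingers":255},
])

```text
time: 37.2
ee_pos: [0.6467, -0.1489, 0.1299]
ee_rot: [[1.0, -0.001, -0.031], [0.031, -0.001, 1.0], [-0.001, -1.0, -0.001]]
wrist_force: [-1.0, -0.7, -3.6]
finger_gap: 0.155
```

```bash
python3 st.py
```

```text
t 37.20 [ 0.6467 -0.1489  0.1299] F [-0.9954 -0.7284 -3.5615] T [-0.2645  0.3013  0.132 ] gap 0.155 yaw 1.79 j [-0.2259  0.6222  0.3255  1.2753 -0.001  -0.257 ] eff -0.9020106866955757
```

Request:
servo_tool([
  {"x":0,"y":0,"z":0,"turn":1.2,"fingers":255},
  {"x":0,"y":0,"z":0,"turn":2.4,"fingers":255},
  {"x":0,"y":0,"z":0,"turn":3.6,"fingers":255},
  {"x":0,"y":0,"z":0,"turn":4.8,"fingers":255},
  {"x":0,"y":0,"z":0,"turn":6,"fingers":255},
  {"x":0,"y":0,"z":0,"turn":7.2,"fingers":255},
  {"x":0,"y":0,"z":0,"turn":8.4,"fingers":255},
  {"x":0,"y":0,"z":0,"turn":9.6,"fingers":255},
  {"x":0,"y":0,"z":0,"turn":10.8,"fingers":255},
  {"x":0,"y":0,"z":0,"turn":12,"fingers":255},
])

```text
time: 38.03
ee_pos: [0.6467, -0.1489, 0.1299]
ee_rot: [[0.527, -0.001, 0.85], [-0.85, -0.001, 0.527], [-0.0, -1.0, -0.002]]
wrist_force: [-0.4, -1.2, -2.4]
finger_gap: 0.158
```

```bash
python3 st.py
```

```text
t 38.03 [ 0.6467 -0.1489  0.1299] F [-0.4016 -1.2043 -2.4387] T [-0.2814  0.33    0.1439] gap 0.158 yaw -58.22 j [-0.2259  0.6221  0.3255  1.2755 -0.001   0.7902] eff -0.9018249996006489
```

Request:
servo_tool([
  {"x":0,"y":0,"z":0,"turn":1.2,"fingers":255},
  {"x":0,"y":0,"z":0,"turn":2.4,"fingers":255},
  {"x":0,"y":0,"z":0,"turn":3.6,"fingers":255},
  {"x":0,"y":0,"z":0,"turn":4.8,"fingers":255},
  {"x":0,"y":0,"z":0,"turn":6,"fingers":255},
  {"x":0,"y":0,"z":0,"turn":7.2,"fingers":255},
  {"x":0,"y":0,"z":0,"turn":8.4,"fingers":255},
  {"x":0,"y":0,"z":0,"turn":9.6,"fingers":255},
  {"x":0,"y":0,"z":0,"turn":10.8,"fingers":255},
  {"x":0,"y":0,"z":0,"turn":12,"fingers":255},
])

```text
time: 38.87
ee_pos: [0.6467, -0.1489, 0.13]
ee_rot: [[-0.473, -0.001, 0.881], [-0.881, -0.001, -0.473], [0.001, -1.0, -0.001]]
wrist_force: [-1.7, -1.0, -3.5]
finger_gap: 0.157
```

Request:
servo_tool([
  {"x":0,"y":0,"z":0,"turn":1.2,"fingers":255},
  {"x":0,"y":0,"z":0,"turn":2.4,"fingers":255},
  {"x":0,"y":0,"z":0,"turn":3.6,"fingers":255},
  {"x":0,"y":0,"z":0,"turn":4.6,"fingers":255},
  {"x":0,"y":0,"z":0,"turn":5.2,"fingers":255},
  {"x":0,"y":0,"z":0,"turn":5.2,"fingers":255},
])

```text
time: 39.37
ee_pos: [0.6467, -0.1489, 0.13]
ee_rot: [[-0.809, -0.001, 0.588], [-0.588, -0.001, -0.809], [0.001, -1.0, -0.0]]
wrist_force: [-1.5, -0.6, -2.5]
finger_gap: 0.153
```

```bash
python3 st.py
```

```text
t 39.37 [ 0.6467 -0.1489  0.13  ] F [-1.5499 -0.6379 -2.4868] T [-0.2328  0.3826  0.0854] gap 0.153 yaw -143.97 j [-0.2259  0.6221  0.3255  1.2755 -0.0009  2.2869] eff 0.4563837870955467
```

Request:
servo_tool([
  {"x":0,"y":0,"z":0,"turn":0.4,"fingers":255},
  {"x":0,"y":0,"z":0,"turn":0.8,"fingers":255},
  {"x":0,"y":0,"z":0,"turn":0.8,"fingers":255},
])

```text
time: 39.62
ee_pos: [0.6467, -0.1488, 0.1299]
ee_rot: [[-0.847, -0.001, 0.532], [-0.532, -0.0, -0.847], [0.001, -1.0, -0.0]]
wrist_force: [-0.2, -2.0, -3.9]
finger_gap: 0.156
```

```bash
python3 st.py
```

```text
t 39.62 [ 0.6467 -0.1488  0.1299] F [-0.2125 -1.9987 -3.9057] T [-0.3024  0.4194  0.026 ] gap 0.156 yaw -147.88 j [-0.2259  0.6221  0.3255  1.2755 -0.0008  2.3551] eff 0.32871684059500694
```

Request:
servo_tool([
  {"x":0,"y":0,"z":0,"turn":0.3,"fingers":255},
  {"x":0,"y":0,"z":0,"turn":0.6,"fingers":255},
  {"x":0,"y":0,"z":0,"turn":0.6,"fingers":255},
])

```text
time: 39.87
ee_pos: [0.6468, -0.1488, 0.1299]
ee_rot: [[-0.873, -0.001, 0.487], [-0.487, -0.0, -0.873], [0.001, -1.0, -0.0]]
wrist_force: [-0.5, -1.3, -3.3]
finger_gap: 0.154
```

```bash
python3 st.py
```

```text
t 39.87 [ 0.6468 -0.1488  0.1299] F [-0.5203 -1.2758 -3.2691] T [-0.3238  0.4222  0.0866] gap 0.154 yaw -150.85 j [-0.2258  0.6222  0.3256  1.2754 -0.0007  2.407 ] eff 0.27665935456752777
```

Request:
servo_tool([
  {"x":0,"y":0,"z":0,"turn":0.3,"fingers":255},
  {"x":0,"y":0,"z":0,"turn":0.7,"fingers":255},
  {"x":0,"y":0,"z":0,"turn":0.7,"fingers":255},
])

```text
time: 40.12
ee_pos: [0.6469, -0.1487, 0.13]
ee_rot: [[-0.901, -0.001, 0.433], [-0.433, -0.0, -0.901], [0.001, -1.0, -0.0]]
wrist_force: [-1.1, -1.3, -3.3]
finger_gap: 0.155
```

```bash
python3 st.py
```

```text
t 40.12 [ 0.6469 -0.1487  0.13  ] F [-1.1141 -1.2543 -3.2923] T [-0.3569  0.5136  0.2172] gap 0.155 yaw -154.33 j [-0.2257  0.6221  0.3257  1.2754 -0.0006  2.4678] eff 0.5112418904900551
```

Request:
servo_tool([
  {"x":0,"y":0,"z":0,"turn":0.3,"fingers":255},
  {"x":0,"y":0,"z":0,"turn":0.5,"fingers":255},
  {"x":0,"y":0,"z":0,"turn":0.5,"fingers":255},
])

```text
time: 40.37
ee_pos: [0.6469, -0.1486, 0.1301]
ee_rot: [[-0.919, -0.001, 0.393], [-0.393, -0.0, -0.919], [0.001, -1.0, -0.0]]
wrist_force: [-2.1, -2.2, -3.6]
finger_gap: 0.153
```

```bash
python3 st.py
```

```text
t 40.37 [ 0.6469 -0.1486  0.1301] F [-2.1082 -2.1845 -3.6027] T [-0.4395  0.5645  0.5   ] gap 0.153 yaw -156.84 j [-0.2257  0.6221  0.3257  1.2753 -0.0004  2.5117] eff 0.590015072375536
```

Request:
servo_tool([
  {"x":0,"y":0,"z":0,"turn":-0.4,"fingers":255},
  {"x":0,"y":0,"z":0,"turn":-1.0,"fingers":255},
  {"x":0,"y":0,"z":0,"turn":-1.0,"fingers":255},
  {"x":0,"y":-1,"z":0,"turn":-1,"fingers":255},
  {"x":0,"y":-2,"z":0,"turn":-1,"fingers":255},
  {"x":0,"y":-3,"z":0,"turn":-1,"fingers":255},
  {"x":0,"y":-4,"z":0,"turn":-1,"fingers":255},
  {"x":0,"y":-4.9,"z":0,"turn":-1,"fingers":255},
  {"x":0,"y":-4.9,"z":0,"turn":-1,"fingers":255},
  {"x":0,"y":-4.9,"z":0,"turn":-1,"fingers":255},
])

```text
time: 41.2
ee_pos: [0.6489, -0.1485, 0.255]
ee_rot: [[-0.882, 0.006, 0.47], [-0.47, -0.0, -0.882], [-0.005, -1.0, 0.003]]
wrist_force: [-0.4, 0.2, -2.5]
finger_gap: 0.158
```

```bash
python3 st.py; python3 -c "
from h import *
mv((.4665,-.3120,.25),-12.3)"
```

```text
t 41.20 [ 0.6489 -0.1485  0.255 ] F [-0.3928  0.2423 -2.5432] T [0.0301 0.0145 0.0239] gap 0.158 yaw -151.94 j [-0.2254  0.5837  0.5825  1.5636  0.0009  2.4266] eff 0.0044654593511950225
x 9.52 y 0.16 z 2.34 turn -27.93 | yaw now -151.94 rows 5.9 t=41.20
```

Request:
servo_tool([
  {"x":9.52,"y":0.1,"z":2.34,"turn":-27.9,"fingers":255},
  {"x":9.52,"y":0.1,"z":2.34,"turn":-27.9,"fingers":255},
  {"x":9.52,"y":0.1,"z":2.34,"turn":-27.9,"fingers":255},
  {"x":9.52,"y":0.1,"z":2.34,"turn":-27.9,"fingers":255},
  {"x":9.52,"y":0.1,"z":2.34,"turn":-27.9,"fingers":255},
  {"x":9.52,"y":0.1,"z":2.34,"turn":-27.9,"fingers":255},
  {"x":9.52,"y":0.1,"z":2.34,"turn":-27.9,"fingers":255},
  {"x":9.52,"y":0.1,"z":2.34,"turn":-27.9,"fingers":255},
  {"x":9.52,"y":0.1,"z":2.34,"turn":-27.9,"fingers":255},
  {"x":9.52,"y":0.1,"z":2.34,"turn":-27.9,"fingers":255},
])

```text
time: 42.03
ee_pos: [0.4638, -0.312, 0.2481]
ee_rot: [[0.154, -0.002, 0.988], [-0.988, 0.002, 0.154], [-0.003, -1.0, -0.002]]
wrist_force: [0.0, -0.1, -1.8]
finger_gap: 0.156
```

```bash
python3 st.py; python3 -c "
from h import *
mv((.4668,-.3125,.25),-12.3)"
```

```text
t 42.03 [ 0.4638 -0.312   0.2481] F [ 0.0296 -0.123  -1.8275] T [-0.0176 -0.0166  0.0007] gap 0.156 yaw -81.12 j [-0.5925  0.356   0.2072  1.425   0.0008  0.8233] eff 1.2353232130408287
x 0.04 y -0.08 z 0.11 turn -13.76 | yaw now -81.12 rows 0.1 t=42.03
```

Request:
servo_tool([
  {"x":0.02,"y":-0.08,"z":0.08,"turn":-13.76,"fingers":255},
  {"x":0.02,"y":-0.08,"z":0.08,"turn":-13.76,"fingers":255},
  {"x":0.02,"y":-0.08,"z":0.08,"turn":-13.76,"fingers":255},
  {"x":0.02,"y":-0.08,"z":0.08,"turn":-13.76,"fingers":255},
  {"x":0.02,"y":-0.08,"z":0.08,"turn":-13.76,"fingers":255},
  {"x":0.02,"y":-0.08,"z":0.08,"turn":-13.76,"fingers":255},
  {"x":0.02,"y":-0.08,"z":0.08,"turn":-13.76,"fingers":255},
  {"x":0.02,"y":-0.08,"z":0.08,"turn":-13.76,"fingers":255},
  {"x":0.02,"y":-0.08,"z":0.08,"turn":-13.76,"fingers":255},
  {"x":0.02,"y":-0.08,"z":0.08,"turn":-13.76,"fingers":255},
])

```text
time: 42.87
ee_pos: [0.4663, -0.3117, 0.2499]
ee_rot: [[0.977, -0.002, 0.213], [-0.213, 0.002, 0.977], [-0.003, -1.0, 0.002]]
wrist_force: [-0.0, 0.2, -2.8]
finger_gap: 0.154
```

Request:
servo_tool([
  {"x":0,"y":0,"z":0,"turn":0,"fingers":255},
  {"x":0,"y":0,"z":0,"turn":0,"fingers":255},
])

```text
time: 43.03
ee_pos: [0.4664, -0.3118, 0.2506]
ee_rot: [[0.975, -0.002, 0.22], [-0.22, 0.002, 0.975], [-0.002, -1.0, 0.001]]
wrist_force: [-0.2, 0.7, -2.3]
finger_gap: 0.154
```

```bash
python3 st.py; python3 -c "
from h import *
mv((.4668,-.3125,.25),-12.3)
w=snap('wrist');save(w,'w26');save(w,'w26b',(265,150,375,290),5,2)"
```

```text
t 43.03 [ 0.4664 -0.3118  0.2506] F [-0.2283  0.7328 -2.2933] T [-0.0338  0.0019  0.0012] gap 0.154 yaw -12.72 j [-0.5896  0.3593  0.2184  1.4326  0.0004 -0.3677] eff -0.07183721987530589
x 0.02 y 0.02 z -0.02 turn -0.08 | yaw now -12.72 rows 0.0 t=43.03
```

View pics/w26b.png

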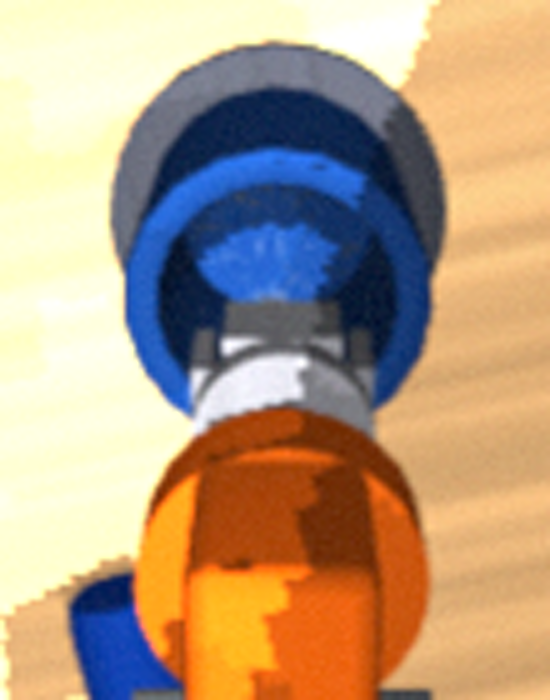

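Request:
servo_tool([
  {"x":0,"y":1,"z":-0.02,"turn":0,"fingers":255},
  {"x":0,"y":2,"z":-0.02,"turn":0,"fingers":255},
  {"x":0,"y":2.6,"z":-0.02,"turn":0,"fingers":255},
  {"x":0,"y":3.2,"z":-0.02,"turn":0,"fingers":255},
  {"x":0,"y":3.8,"z":-0.02,"turn":0,"fingers":255},
  {"x":0,"y":3.8,"z":-0.02,"turn":0,"fingers":255},
])

```text
time: 43.58
ee_pos: [0.4646, -0.3114, 0.1534]
ee_rot: [[0.976, -0.006, 0.219], [-0.219, 0.004, 0.976], [-0.007, -1.0, 0.003]]
wrist_force: [-0.3, -0.3, -2.5]
finger_gap: 0.152
```

```bash
python3 st.py
```

```text
t 43.58 [ 0.4646 -0.3114  0.1534] F [-0.2555 -0.3366 -2.536 ] T [ 0.0636  0.0533 -0.0368] gap 0.152 yaw -12.67 j [-0.5906  0.4063  0.0322  1.2039  0.0002 -0.3694] eff 0.001831708214012906
```

Request:
servo_tool([
  {"x":0,"y":0.5,"z":0,"turn":0,"fingers":255},
  {"x":0,"y":1.0,"z":0,"turn":0,"fingers":255},
  {"x":0,"y":1.1,"z":0,"turn":0,"fingers":255},
  {"x":0,"y":1.1,"z":0,"turn":0,"fingers":255},
])

```text
time: 43.92
ee_pos: [0.4663, -0.3125, 0.1293]
ee_rot: [[0.976, -0.002, 0.218], [-0.218, 0.001, 0.976], [-0.002, -1.0, 0.001]]
wrist_force: [0.9, -0.8, -2.2]
finger_gap: 0.156
```

```bash
python3 st.py
```

```text
t 43.92 [ 0.4663 -0.3125  0.1293] F [ 0.8773 -0.8207 -2.2148] T [ 0.014  -0.0579 -0.0025] gap 0.156 yaw -12.62 j [-0.5905  0.4241 -0.0064  1.1422  0.0001 -0.3702] eff 0.0053587973525281996
```

Request:
servo_tool([
  {"x":0,"y":0.1,"z":0,"turn":0,"fingers":255},
  {"x":0,"y":0.16,"z":0,"turn":0,"fingers":255},
  {"x":0,"y":0.16,"z":0,"turn":0,"fingers":255},
  {"x":0,"y":0.16,"z":0,"turn":0,"fingers":255},
])

```text
time: 44.25
ee_pos: [0.467, -0.3131, 0.1264]
ee_rot: [[0.976, 0.001, 0.218], [-0.218, -0.001, 0.976], [0.001, -1.0, -0.0]]
wrist_force: [-0.5, 0.7, -2.8]
finger_gap: 0.156
```

```bash
python3 st.py
```

```text
t 44.25 [ 0.467  -0.3131  0.1264] F [-0.4539  0.6862 -2.7798] T [0.0039 0.0275 0.0118] gap 0.156 yaw -12.59 j [-0.5905  0.4263 -0.0113  1.1324 -0.     -0.3708] eff 0.0011668978913803585
```

Request:
servo_tool([
  {"x":0,"y":0.06,"z":0,"turn":0,"fingers":255},
  {"x":0,"y":0.12,"z":0,"turn":0,"fingers":255},
  {"x":0,"y":0.12,"z":0,"turn":0,"fingers":255},
  {"x":0,"y":0.12,"z":0,"turn":0,"fingers":255},
])

```text
time: 44.58
ee_pos: [0.4673, -0.3133, 0.1241]
ee_rot: [[0.976, 0.002, 0.218], [-0.218, -0.001, 0.976], [0.002, -1.0, -0.001]]
wrist_force: [-0.6, 0.4, 5.2]
finger_gap: 0.154
```

```bash
python3 st.py
```

```text
t 44.58 [ 0.4673 -0.3133  0.1241] F [-0.6012  0.4433  5.1628] T [ 0.1965  0.3395 -0.027 ] gap 0.154 yaw -12.58 j [-0.5905  0.4279 -0.0151  1.1257 -0.     -0.3709] eff -0.00024370107894355897
```

On the stand floor. Open slowly and retreat.

Request:
servo_tool([
  {"x":0,"y":0,"z":0,"turn":0,"fingers":180},
  {"x":0,"y":0,"z":0,"turn":0,"fingers":120},
  {"x":0,"y":0,"z":0,"turn":0,"fingers":0},
  {"x":0,"y":0,"z":0,"turn":0,"fingers":0},
  {"x":0,"y":0,"z":0,"turn":0,"fingers":0},
  {"x":0,"y":-0.5,"z":0,"turn":0,"fingers":0},
  {"x":0,"y":-1.5,"z":0,"turn":0,"fingers":0},
  {"x":0,"y":-3,"z":0,"turn":0,"fingers":0},
  {"x":0,"y":-4.5,"z":0,"turn":0,"fingers":0},
  {"x":0,"y":-5,"z":0,"turn":0,"fingers":0},
])

```text
time: 45.42
ee_pos: [0.4686, -0.3141, 0.2537]
ee_rot: [[0.976, 0.007, 0.218], [-0.218, -0.005, 0.976], [0.008, -1.0, -0.003]]
wrist_force: [0.6, 0.2, 0.6]
finger_gap: 1.0
```

```bash
python3 st.py; python3 -c "
from h import *
w=snap('wrist');save(w,'w27')
s=snap('scene');save(s,'s27',(140,120,480,340),2.3)
mv((.6015,-.0633,.25),90)"
```

```text
t 45.42 [ 0.4686 -0.3141  0.2537] F [0.5777 0.1909 0.5562] T [-0.0231 -0.0913 -0.0039] gap 1.000 yaw -12.58 j [-0.5905  0.3555  0.2211  1.4276 -0.     -0.3709] eff 2.7250393941358197e-05
x 3.00 y 0.06 z 10.95 turn -20.52 | yaw now -12.58 rows 6.8 t=45.52
```

View pics/w27.png

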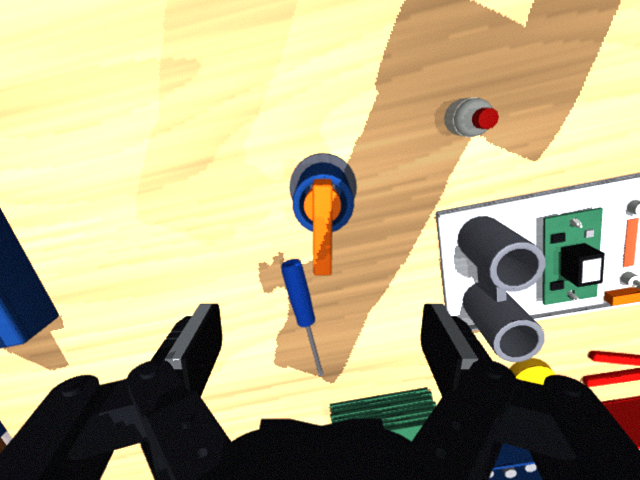

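View pics/s27.png

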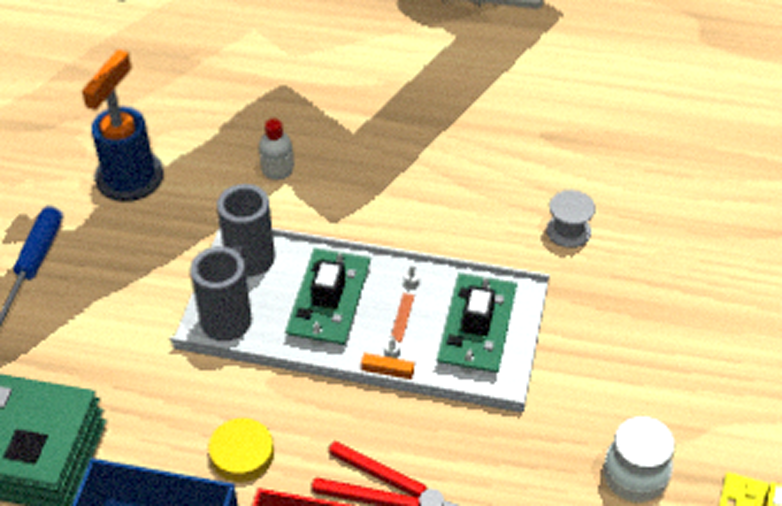

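Request:
servo_tool([
  {"x":3,"y":0,"z":10.95,"turn":-20.5,"fingers":0},
  {"x":3,"y":0,"z":10.95,"turn":-20.5,"fingers":0},
  {"x":3,"y":0,"z":10.95,"turn":-20.5,"fingers":0},
  {"x":3,"y":0,"z":10.95,"turn":-20.5,"fingers":0},
  {"x":3,"y":0,"z":10.95,"turn":-20.5,"fingers":0},
  {"x":3,"y":0,"z":10.95,"turn":-20.5,"fingers":0},
  {"x":3,"y":0,"z":10.95,"turn":-20.5,"fingers":0},
  {"x":3,"y":0,"z":10.95,"turn":-20.5,"fingers":0},
  {"x":3,"y":0,"z":10.95,"turn":-20.5,"fingers":0},
  {"x":3,"y":0,"z":10.95,"turn":-20.5,"fingers":0},
])

```text
time: 46.35
ee_pos: [0.5992, -0.0607, 0.2454]
ee_rot: [[0.507, -0.004, -0.862], [0.862, 0.0, 0.507], [-0.002, -1.0, 0.003]]
wrist_force: [-0.2, 0.0, 0.1]
finger_gap: 1.002
```

Request:
servo_tool([
  {"x":0,"y":0,"z":0,"turn":-6,"fingers":0},
  {"x":0,"y":0,"z":0,"turn":-6,"fingers":0},
  {"x":0,"y":0,"z":0,"turn":-6,"fingers":0},
  {"x":0,"y":0,"z":0,"turn":-6,"fingers":0},
  {"x":0,"y":0,"z":0,"turn":-6,"fingers":0},
  {"x":0,"y":0,"z":0,"turn":-6,"fingers":0},
  {"x":0,"y":0,"z":0,"turn":-6,"fingers":0},
])

```text
time: 46.93
ee_pos: [0.5992, -0.062, 0.2468]
ee_rot: [[0.019, -0.002, -1.0], [1.0, 0.0, 0.019], [0.0, -1.0, 0.002]]
wrist_force: [-0.5, -0.7, 0.1]
finger_gap: 1.002
```

```bash
python3 st.py; python3 - <<'E'
from h import *
import pickle
w=snap('wrist');save(w,'w28');pickle.dump(w,open('w28.pkl','wb'))
T=[]
for b in((.5626,-.1485,.018),(.6464,-.1500,.018)):
    u=proj(w,b).round().astype(int);print(u);T.append(cv2.resize(bright(w['image'][u[1]-40:u[1]+40,u[0]-40:u[0]+40],4),(400,400),interpolation=cv2.INTER_CUBIC))
cv2.imwrite('pics/w28n.png',np.hstack(T)[:,:,::-1])
save(w,'w28b',(240,150,400,370),2.7,1.3)
E
```

```text
t 46.93 [ 0.5992 -0.062   0.2468] F [-0.4553 -0.6893  0.0987] T [-0.0395 -0.0572  0.0243] gap 1.002 yaw 88.89 j [-0.1032  0.4467  0.3396  1.4654  0.     -1.6546] eff -0.018531595123931766
[356 109]
[272 109]
```

View pics/w28n.png

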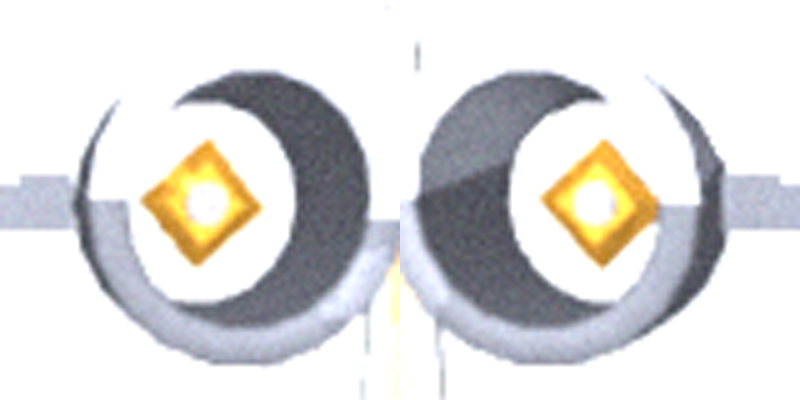

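View pics/w28b.png

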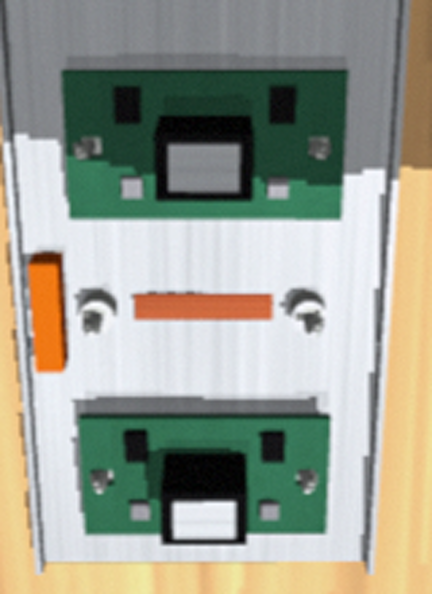

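```bash
python3 - <<'E'
from h import *
s=snap('scene');save(s,'s28')
t=snap('top');save(t,'t28')
E
```

```text
(no output)
```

View pics/s28.png

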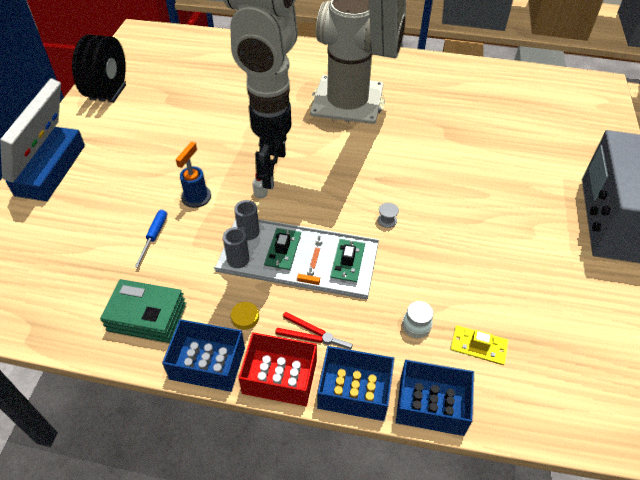

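```bash
python3 - <<'E'
from h import *
import pickle
w=pickle.load(open('w28.pkl','rb'))
for u0,c in(((356,109),((207,139),(262,208),(198,266),(141,200))),((272,109),((205,139),(260,206),(200,268),(140,200)))):
    q=np.array([onz(w,(u0[0]-40+x/5-.5,u0[1]-40+y/5-.5),.018)[:2] for x,y in c])
    a=[]
    for i in range(4):
        d=q[(i+1)%4]-q[i];a.append(np.degrees(np.arctan2(d[1],d[0]))%90)
    for i in range(2):
        d=q[i+2]-q[i];a.append((np.degrees(np.arctan2(d[1],d[0]))-45)%90)
    print(np.array(a),np.mean(a))
# board corners at z=.026 
C={'A':((62,70),(348,70),(341,218),(71,218)),'B':((80,415),(330,415),(327,533),(86,533))}
for k,c in C.items():
    q=np.array([onz(w,(240+x/2.7-.5,150+y/2.7-.5),.026)[:2] for x,y in c])
    print(k,q.mean(0),[np.linalg.norm(q[(i+1)%4]-q[i]).round(4) for i in range(4)])
print(state()['time'])
E
```

```text
[40.5493 40.4382 42.0741 40.3865 41.4659 40.277 ] 40.86516613129452
[38.7807 42.1357 40.209  38.9113 38.8457 41.2159] 40.01639907777089
A [ 0.6054 -0.0548] [np.float64(0.1095), np.float64(0.0598), np.float64(0.109), np.float64(0.0598)]
B [0.609  0.0961] [np.float64(0.1087), np.float64(0.0611), np.float64(0.1098), np.float64(0.0611)]
47.0833
```

```bash
python3 -c "
from plant import bot,state
print(bot.job_done());print(state()['time'])"
```

```text
the job is handed in; nothing more can be done
None
the job is handed in; nothing more can be done
```

I fitted both green boards, tightened both nuts to their stops, and returned the wrench to its stand. The job is handed in at about 47 s of the 208 s allowed; no verdict is reported. Only two green boards were on the bench. I left the yellow look-alike and the large green stack alone.

**Boards:** They sit in the two outer bays. Each was pressed until it met a firm stop at shoulder height, at 29 N and 37 N. In the last close-up both measured about 110 by 60 mm at the home height and looked level, with the posts standing through both holes. I took the clicks from force and height, since they cannot be read directly.

**Nuts:** I turned each clockwise until the torque climbed from about 0.1 to at least 0.5 N m with no further nut movement. I then backed off about 5° within the socket's play before lifting. The last image puts them at about 40.9° and 40.0°, against about 39.6° expected at the stop; the roughly 1° difference is within how well I can read the picture. The torque rose about 5° later than I had predicted for both nuts.

**Wrench:** It stands upright on the stand floor, at the same height as when I took it. The scene image shows the other things on the bench where they started, except the flask, which the gripper partly hid. It looked in place in the picture before that.

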